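# Load the loaf-tin tray into the table-top warmer and start it

### The arm

A 6-joint arm with a two-finger parallel gripper is mounted at the origin on the work surface. World frame = base frame: x ahead of the robot, y to its left, z up, the work surface at z = 0. Lengths are in m, angles in rad, forces in N, time in s.
With the tool pointing down it reaches from about 0.35 to 0.975 m from the base axis. Payload 4.9 kg.
Tool frame: the origin (TCP) lies at the very end of the fingers, on their centre line; the grasp point (between the pads) lies 19 mm behind it (ctrl.tcp_to_grasp is the z of the grasp point in the tool frame, in m); z points along the fingers, y is the line along which they close (so a half turn about z gives the same grasp; the last joint's range is limited). The gripper opens to 85 mm and grips with 20 to 120 N. Pads are 22 mm wide; open, the fingers measure 114 mm over their backs; the gripper's body (76 mm by 85 mm) begins 54 mm behind the grasp point. The pads swing forward as they close: fully open they stand 13 mm farther back than shut.
Start: joints at [-1.263, 0.053, 1.613, -0, 1.476, -0.119], TCP at [0.259, -0.569, 0.231] pointing down, gripper open.
Joint ranges: [-3.01, 3.01], [-1.01, 2.22], [0.06, 2.58], [-1.02, 4.17], [0.09, 2.62], [-3.14, 3.14]. Speed limits (rad/s): [2.57, 2.57, 3.14, 3.14, 3.14, 3.14].

### API

Orientations are given as a rotation vector (axis times angle).
In Python, from station import ctrl, eyes, job, nets gives the robot as it stands. The module is installed in compiled form; this text tells all that it offers.
- The arm moves only by the tool jog_arm, never from a script. Its argument "commands" is one flat list of numbers, 7 for each row, row after row: the shift along the tool's x, y, z each as a share of 0.06 m, from -1 to 1, then the turn, a rotation vector about the tool's x, y, z each as a share of 0.1 rad, from -1 to 1, then the finger opening in mm, from 0 to 85.4. In form: [x, y, z, ax, ay, az, grip, x, y, z, ax, ay, az, grip, ...]. A call has 1 to 20 rows; each row shifts and turns the commanded pose from where the row before left it, along the tool's axes as they then stand; what a row does not reach is not made up. A row lasts 1/8 s, in which the tool goes at most 62.5 mm and 10.7 degrees, less where a joint would pass 70% of its speed; a pose out of reach is approached as far as the arm can. A call with a number of a shift or a turn outside -1 to 1 is refused whole. A call with a gripper value outside its range is refused whole. The fingers move at their own pace and stop on an object; "newtons" is the grip in N (left out, the last holds). Time passes only in rows, so rows that do not move let the fingers close. It gives the time, the measured TCP pose, the force, the opening and the grip force at its end, in the units of the state.
- ctrl.get_obs(): the state, without advancing time (a new reading comes with each control period).
- eyes.get_image(name): name is "scene" or "top" or "wrist"; returns a dict with "image" (384x512x3 uint8, red, green, blue), "z_map" (384x512 float32, m along the optical axis (not along the pixel's ray), 0 where there is no reading), "K" (3x3 intrinsics, pixels), "dist_coeffs" ([k1, k2, p1, p2, k3] as OpenCV has them; the pictures are not rectified), "cam_to_world" (4x4, takes a point from camera to world coordinates). Camera axes: x right, y up, looking along -z (the intrinsics and any distortion apply to the point x, -y, -z); pixel columns grow to the right and rows downward; lengths in m; the calibration is good to about 2 mm. A picture is of the moment at which its call begins.
- job.finish_job(): hands the job in; it is judged then, once.
Trained networks look in the newest picture that a camera, given by its name, has taken for a name from the list of things; names that differ only in an ending like _2 or _b are one class to them, and where a whole thing is asked for, a point or a joint stands for the part that bears it (a point fixed in the world has none). Each returns a list of dicts, best first, with "p" (0 to 1); they miss things now and then, are a little off and sometimes report something else, mostly with a low value. They report only what shows in the picture. A call takes as long as a camera call. They do not tell look-alikes from the thing itself.
- nets.silhouettes(camera, name): "mask" (384x512 bool, what is visible of it) and "bbox" ([left, top, right, bottom] in pixels, round what is visible of it).
The state is a dict: "t": time; "q": joint angles; "dq": joint speeds; "effort": joint torques, N m; "tool_pos": TCP position; "tool_rot": TCP orientation; "contact_force": force on the tool from outside, world axes, zero at the start; "wrist_torque": the same for the moment, N m; "opening": finger opening in m; "grip_force": force on a finger pad.
Only numpy, scipy, OpenCV 4.12 (cv2) and the standard library are available. Lean on these libraries where they do the work, as an engineer would, in place of code of your own. Each camera call takes 0.05 s, during which the arm holds its last target. There are 200 camera calls.

### The job

Get the lidded loaf tins warming: without lifting it, slide the heavy griddle press out of the tray's way onto its cork mat, centred and square, and set every loaf tin flat and upright on the tray while the tray is still outside. Then slide the loaded tray along the worktop, never lifting it, into the slot of the warmer until it is fully home against the back stop, next flip the warmer's switch lever over to on (away from the mouth), and last press the egg timer's button right down and let it go. Leave the other things on the worktop where they are.

Things in the scene. Friction and masses are not known exactly. Their poses are not given: they have to be found in the camera images.
- warmer: Fixed steel open-fronted warmer, 196 mm wide. Origin: middle of the mouth, on the worktop; +x points INTO it. The tray slides on the worktop between guide walls (inner faces y = +-88 mm, 26 mm high), flared outward at x = 0 to -21 mm; back stop face at x = 212 mm. Posts and heating bars (top 126 mm up) x 45 to 220 mm; control box x 227 to 297 mm, 90 mm high, with the switch lever.
- seat (a point): Where the tray's origin lies when it is fully home: 108 mm inside the warmer's mouth on its centre line, at worktop level. Lips 22 mm up hang over the tray's flanges (inner edges y = +-78 mm). Axes as the warmer's.
- switch (a joint): Switch lever on top of the warmer's control box: 0 = off, leaning towards the mouth (warmer -x); 1.0 rad = fully on, leaning to warmer +x. Stays where it is left.
- switch_tip (a point): Free end of the 65 mm switch lever.
- tray: Loose aluminium tray, 208 (x) x 168 mm (y, over side flanges), rim 15 mm high, inner floor 200 x 140 mm and 3 mm thick. Origin: centre of the pan's underside. Wooden stem handle from x = -104 to -210 mm, 18 mm wide (y), 10 to 30 mm above the worktop. The +x end goes into the warmer first; the handle stays outside. 0.5 kg.
- tray_grip (a point): Point to grip on the tray's handle, x = -174 mm, 20 mm above the tray's underside. Axes as the tray's.
- press: Loose cast-iron griddle press: flat plate 100 (x) x 72 (y) x 12 mm, about 0.8 kg, lying in front of the warmer's mouth. Origin: centre of the underside. Wooden handle bar along x over its middle, 76 mm long, 12 mm wide (y), from 36 to 48 mm above the underside.
- mat: Cork mat 140 (x) x 110 (y) mm, 1 mm thick, lies flat and fixed on the worktop and is no obstacle to sliding. Origin: its centre. The press belongs here with its long side along the mat's long side (either way round).
- tin1: Lidded aluminium loaf tin, 84 (x) x 48 (y) x 40 mm (z), 0.15 kg. Origin: centre of the underside. May be absent. Up to four fit in the tray in two rows, long sides along the tray.
- tin2: Lidded aluminium loaf tin, 84 (x) x 48 (y) x 40 mm (z), 0.15 kg. Origin: centre of the underside. May be absent. Up to four fit in the tray in two rows, long sides along the tray.
- tin3: Lidded aluminium loaf tin, 84 (x) x 48 (y) x 40 mm (z), 0.15 kg. Origin: centre of the underside. May be absent. Up to four fit in the tray in two rows, long sides along the tray.
- tin4: Lidded aluminium loaf tin, 84 (x) x 48 (y) x 40 mm (z), 0.15 kg. Origin: centre of the underside. May be absent. Up to four fit in the tray in two rows, long sides along the tray.
- timer: Fixed round steel egg timer, 68 mm across, 44 mm high under its button housing; origin: centre of the underside.
- timer_button (a joint): The egg timer's push button: 0 = up, 6 mm (0.006) = fully down; springs back; 5 N.
- timer_button_top (a point): Middle of the top of the timer's button (32 mm across); it is pressed straight down.
- brush: Bystander: silicone brush, hard wooden handle, 195 mm long, lying; leave alone.
- jar: Bystander: glass bail-clamp jar, 76 mm wide, 82 mm high; leave alone.
- mug: Bystander: white mug, 78 mm high; leave alone.
- mill: Bystander: dark wood pepper mill, 52 mm wide, 82 mm high; leave alone.
- egg_cup: Bystander: white egg cup, 50 mm wide, 58 mm high; leave alone.
- salt_pot: Bystander: terracotta salt pot with knob, 76 mm wide, 58 mm high; leave alone.
Mind the look-alikes: they are no part of the job. Leave any blue look-alike of the tin2 alone.

How it is judged:
On the way, in this order (a step that is already met when the one before it is completed fails the run):
1. The press lies centred and square on its mat and every tin present stands flat on the tray (horizontal distance between press and mat below 0.02 m and angle between the x axis of press and the x axis of mat, either way round below 0.2 rad and x of tin1 in the frame of tray between -0.1 and 0.1 m and y of tin1 in the frame of tray between -0.07 and 0.07 m and z of tin1 in the frame of tray between -0.003 and 0.01 m and angle between each of tin1, tin2, tin3, tin4's own z axis and vertical below 0.15 rad and x of tin2 in the frame of tray between -0.1 and 0.1 m and y of tin2 in the frame of tray between -0.07 and 0.07 m and z of tin2 in the frame of tray between -0.003 and 0.01 m and x of tin3 in the frame of tray between -0.1 and 0.1 m and y of tin3 in the frame of tray between -0.07 and 0.07 m and z of tin3 in the frame of tray between -0.003 and 0.01 m and x of tin4 in the frame of tray between -0.1 and 0.1 m and y of tin4 in the frame of tray between -0.07 and 0.07 m and z of tin4 in the frame of tray between -0.003 and 0.01 m), for 0.2 s.
2. The loaded tray is fully home in the warmer (horizontal distance between tray and seat below 0.01 m and angle between the x axis of tray and the x axis of warmer, either way round below 0.06 rad and x of tin1 in the frame of tray between -0.1 and 0.1 m and y of tin1 in the frame of tray between -0.07 and 0.07 m and z of tin1 in the frame of tray between -0.003 and 0.01 m and angle between each of tin1, tin2, tin3, tin4's own z axis and vertical below 0.15 rad and x of tin2 in the frame of tray between -0.1 and 0.1 m and y of tin2 in the frame of tray between -0.07 and 0.07 m and z of tin2 in the frame of tray between -0.003 and 0.01 m and x of tin3 in the frame of tray between -0.1 and 0.1 m and y of tin3 in the frame of tray between -0.07 and 0.07 m and z of tin3 in the frame of tray between -0.003 and 0.01 m and x of tin4 in the frame of tray between -0.1 and 0.1 m and y of tin4 in the frame of tray between -0.07 and 0.07 m and z of tin4 in the frame of tray between -0.003 and 0.01 m), for 0.2 s.
3. The switch lever is on (value of joint switch above 0.8 rad), for 0.2 s.
4. The timer's button is pressed down (value of joint timer_button above 0.0045 m), for 0.05 s.
At the end, for the whole second after the job is handed in: Tray within 10 mm of the fully home seat and square to the warmer (0.06 rad), every tin present flat and upright in it; press within 20 mm of the mat's centre and 0.2 rad of square (either way round); switch lever beyond 0.8 rad; timer button up again; all at rest (all of step 2 and horizontal distance between press and mat below 0.02 m and angle between the x axis of press and the x axis of mat, either way round below 0.2 rad and value of joint switch above 0.8 rad and value of joint timer_button below 0.002 m and linear speed of each of tray, press, tin1, tin2, tin3, tin4 below 0.02 m/s); the robot touches nothing.
It fails at once if the press is lifted off the worktop (15 mm) or tipped (height (world z) of press above 0.015 m or angle between press's own z axis and vertical above 0.2 rad).
It fails at once if the tray is lifted off the worktop (20 mm) or tipped (height (world z) of tray above 0.02 m or angle between tray's own z axis and vertical above 0.2 rad).
It fails at once if a bystander is moved more than 40 mm (distance of any of brush, jar, mug, mill, egg_cup, salt_pot from where it was at the start of the episode above 0.04 m).
Of tin1, tin2, tin3, tin4 only 3 to 4 are there at a start; the rules pass over those that are not, and their reading is None.
At some moment in a run one of tin1, tin2, tin3, tin4 may be knocked a few centimetres aside while the robot is not near it.
Once in a run the grip may slacken for a moment while it holds something.
It also fails if it takes over 210 s, if anything falls off the work surface, if the arm or the gripper's body presses on something with over 40 N, if the wrist force passes 120 N, or if a joint passes its speed limit or range.

## Working session

There is one attempt and no reset: what is moved stays moved. The work goes in short steps, Python scripts to look and compute and a tool call to move; the robot and the scene stay as the last step left them, time stands still between calls to the robot, and variables do not carry over. Pictures are saved under pics/ and viewed, at most 14 in all, crops included, and the job is handed in when it is done.

Besides the shell and the picture viewer there is one more tool, called after ">>>" as a command line: name --argument value ..., lists and objects as JSON in quotes. jog_arm: Moves the arm, as the interface text tells. Shift numbers are shares of 0.06 m and turn numbers shares of 0.1 rad, none past 1 either way. Its arguments: {"type":"object","properties":{"commands":{"type":"array","items":{"type":"number"}},"newtons":{"type":"number"}},"required":["commands"]}

```bash
mkdir -p pics
python3 - <<'E'
from station import ctrl, eyes, job, nets
import cv2, numpy as np
for n in ("scene","top"):
    d=eyes.get_image(n)
    cv2.imwrite(f"pics/{n}0.png",cv2.resize(d["image"][:,:,::-1],(800,600)))
    print(n,d["K"].tolist(),d["dist_coeffs"],np.round(d["cam_to_world"],3).tolist(),(d["z_map"]>0).mean())
o=ctrl.get_obs();print(o["t"],o["tool_pos"],o["tool_rot"],ctrl.tcp_to_grasp)
E
```

```text
scene [[373.5317367647565, 0.0, 251.36443674651537], [0.0, 373.5317367647565, 187.96651350458524], [0.0, 0.0, 1.0]] [-0.1072479  0.         0.         0.         0.       ] [[0.224, -0.646, 0.73, 1.434], [0.974, 0.165, -0.154, -0.253], [-0.021, 0.746, 0.666, 0.911], [0.0, 0.0, 0.0, 1.0]] 0.9958343505859375
top [[438.5309107454558, 0.0, 254.6871426889347], [0.0, 438.5309107454558, 190.0037065776194], [0.0, 0.0, 1.0]] [0.02440504 0.         0.         0.         0.        ] [[0.025, 0.981, -0.19, 0.306], [-1.0, 0.026, 0.001, -0.079], [0.006, 0.19, 0.982, 1.4], [0.0, 0.0, 0.0, 1.0]] 0.995880126953125
0.1 [ 0.25856435 -0.56836338  0.23016975] [-3.06845004e+00 -6.64926171e-01  2.26914358e-04] -0.0187
```

View pics/top0.png

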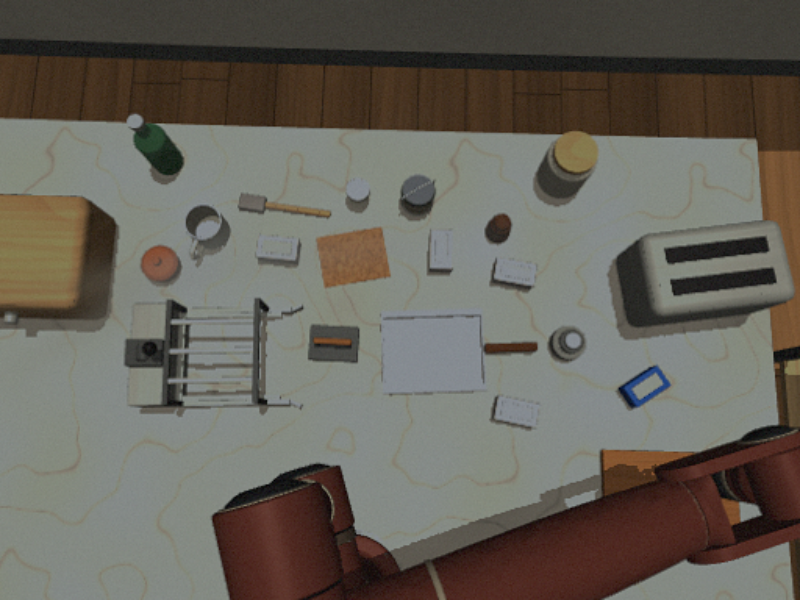

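View pics/scene0.png

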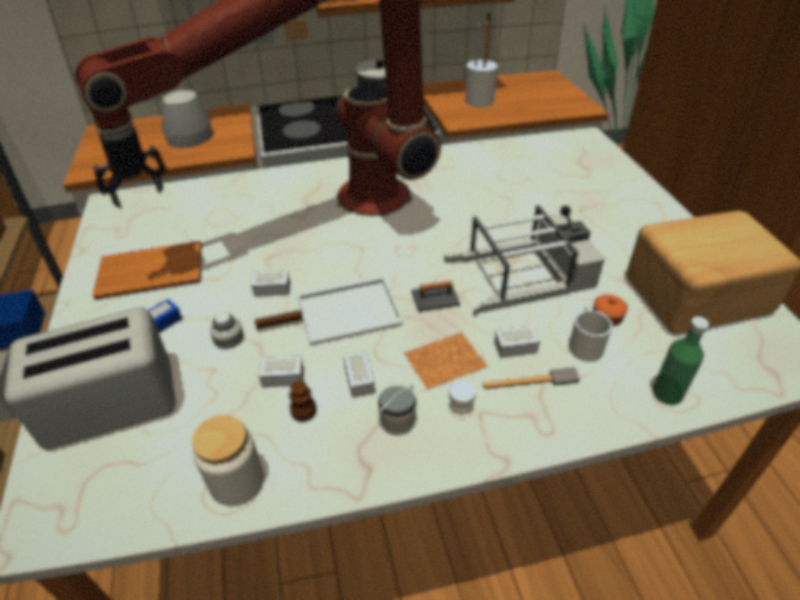

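The top view (800x600) shows four grey tins at (277,248), (440,250), (515,272) and (516,411), and the blue look-alike at (645,386). It also shows the press at (333,343), the mat at (353,257), the tray at (432,353) with its handle to (537,348), the warmer mouth at about x=270 opening to the right, the switch at (150,348) and the timer at (568,343). World +y is image left and +x is up.

Tin candidates: the four grey ones (the tins) and the blue one at (645,386), which I'm excluding. Timer candidates: (568,343), and the mill, salt pot and egg cup, which are excluded.

```bash
cat > h.py <<'E'
from station import ctrl, eyes, job, nets
import cv2, numpy as np
def cloud(d):
    z=d["z_map"]; v,u=np.mgrid[:384,:512]
    p=cv2.undistortPoints(np.stack([u,v],-1).reshape(-1,1,2).astype(float),d["K"],d["dist_coeffs"]).reshape(384,512,2)
    c=np.stack([p[...,0]*z,-p[...,1]*z,-z,np.ones_like(z)],-1)
    w=(c@np.asarray(d["cam_to_world"]).T)[...,:3]; w[z==0]=np.nan
    return w
def rect(xy):
    (c,s,a)=cv2.minAreaRect((xy*1000).astype(np.float32))
    if s[0]<s[1]: s=s[::-1]; a+=90
    a=(a+90)%180-90
    return np.round(c,1),np.round(s,1),round(a,1)   # mm, deg of long side
E
python3 - <<'E'
from h import *
d=eyes.get_image("top"); w=cloud(d)
for n in ("tin1","press","mat","tray","warmer","timer","timer_button","switch","brush","jar","mug","mill","egg_cup","salt_pot"):
    for s in nets.silhouettes("top",n)[:7]:
        if s["p"]<.3: continue
        q=w[s["mask"]]; q=q[~np.isnan(q[:,0])]
        zt=np.percentile(q[:,2],90)
        t=q[q[:,2]>zt-.008]
        print(n,round(s["p"],2),s["bbox"],"ztop",round(zt,3),"zmin",round(q[:,2].min(),3),"top",*rect(t[:,:2]),"med",np.round(np.median(t[:,:2],0),3))
print("table", [np.round(w[v,u],3).tolist() for v,u in ((300,150),(290,260),(140,200),(180,420))])
crop=d["image"][130:290,70:430,::-1]; cv2.imwrite("pics/crop1.png",cv2.resize(crop,(800,356),interpolation=3))
E
```

```text
tin1 0.83 [316.1, 164.4, 342.6, 184.0] ztop 0.044 zmin -0.001 top [ 632.2 -315.2] [82.4 48.4] 81.4 med [ 0.63  -0.315]
tin1 0.76 [314.5, 254.9, 343.8, 272.4] ztop 0.043 zmin -0.006 top [ 348.  -317.1] [83.5 47.8] 79.4 med [ 0.348 -0.317]
tin1 0.73 [160.7, 151.9, 190.2, 174.5] ztop 0.044 zmin 0.003 top [668.7 170.5] [82.9 48.3] 85.1 med [0.668 0.169]
tin1 0.72 [277.3, 147.5, 288.0, 177.4] ztop 0.044 zmin 0.005 top [ 673.9 -165.3] [87.3 45.5] 0.8 med [ 0.673 -0.165]
tin1 0.59 [397.9, 235.7, 427.3, 263.6] ztop 0.043 zmin 0.006 top [ 404.8 -573.9] [83.5 45.9] -56.2 med [ 0.404 -0.573]
press 0.83 [199.4, 206.5, 229.6, 234.2] ztop 0.044 zmin -0.005 top [476.   50.1] [75.4 12.7] 88.8 med [0.476 0.05 ]
mat 0.64 [203.5, 144.5, 249.8, 185.9] ztop 0.005 zmin -0.008 top [662.   19.6] [145.3 116.7] -77.3 med [0.661 0.018]
tray 0.79 [243.8, 193.6, 344.3, 255.5] ztop 0.016 zmin -0.008 top [ 469.9 -205. ] [312.6 168.6] -86.7 med [ 0.473 -0.189]
tray 0.3 [91.5, 217.6, 100.7, 228.1] ztop 0.182 zmin 0.111 top [439.3 362. ] [22.  21.2] -12.5 med [0.439 0.361]
warmer 0.83 [80.3, 190.0, 192.9, 260.9] ztop
[... 525 characters left out ...]
ed [0.765 0.212]
jar 0.73 [254.8, 112.6, 276.5, 136.7] ztop 0.08 zmin -0.001 top [ 788.9 -113.7] [63.8 63.5] 0.5 med [ 0.789 -0.114]
mug 0.55 [120.2, 132.7, 151.1, 166.3] ztop 0.077 zmin -0.004 top [703.2 313.4] [84.7 74.4] 18.8 med [0.706 0.316]
mill 0.65 [309.4, 134.4, 326.4, 155.5] ztop 0.079 zmin -0.001 top [ 726.2 -284.3] [29.4 27.3] 39.6 med [ 0.725 -0.284]
egg_cup 0.47 [221.7, 114.3, 238.7, 134.1] ztop 0.059 zmin -0.003 top [792.2   9.3] [48.  46.2] -30.9 med [0.793 0.011]
salt_pot 0.77 [85.8, 160.7, 117.1, 177.3] ztop 0.047 zmin -0.005 top [629.4 406.6] [68.5 65.9] 47.2 med [0.629 0.406]
table [[0.223, 0.235, -0.004], [0.262, -0.105, 0.0], [0.742, 0.105, 0.0], [0.586, -0.553, 0.171]]
```

View pics/crop1.png

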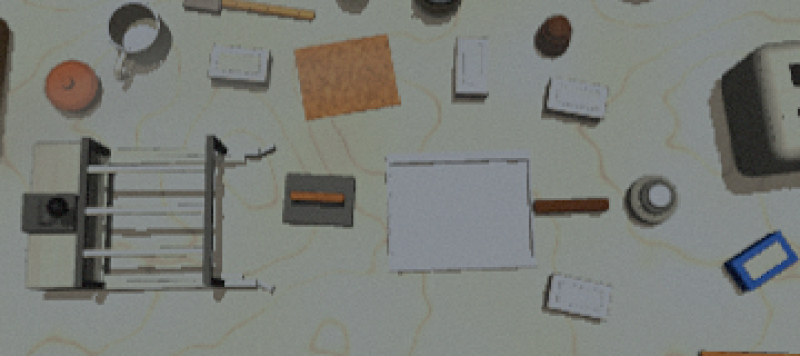

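The crop confirms four grey tins, at (240,63), (472,67), (577,98) and (580,296), plus the blue look-alike at (762,260). Next I measure the press, mat, tray and warmer more precisely.

Run:
```python
from h import *
d=eyes.get_image("top"); w=cloud(d); x,y,z=w[...,0],w[...,1],w[...,2]
def sel(zl,zh,x0,x1,y0,y1): return w[(z>zl)&(z<zh)&(x>x0)&(x<x1)&(y>y0)&(y<y1)]
def rob(m):  # biggest component
    n,l,s,_=cv2.connectedComponentsWithStats(m.astype(np.uint8)); return l==1+s[1:,4].argmax()
reg=lambda x0,x1,y0,y1:(x>x0)&(x<x1)&(y>y0)&(y<y1)
m=rob((z>.006)&(z<.018)&reg(.41,.54,-.02,.12)|((z>.03)&reg(.41,.54,-.02,.12))); p=w[m]; print("press all",rect(p[:,:2]), np.median(p[:,2]))
p=sel(.034,.06,.41,.54,-.02,.12); print("bar",rect(p[:,:2]),p[:,:2].mean(0),p[:,2].mean())
hsv=cv2.cvtColor(d["image"],cv2.COLOR_RGB2HSV)
m=rob((hsv[...,1]>90)&reg(.56,.76,-.08,.12)); p=w[m]; print("mat",rect(p[:,:2]),p[:,:2].mean(0),p[:,2].mean())
p=sel(.009,.022,.36,.60,-.262,-.02); print("tray pan rim",rect(p[:,:2]))
p=sel(.015,.045,.42,.54,-.375,-.275); print("handle",rect(p[:,:2]),p[:,:2].mean(0),np.percentile(p[:,2],[10,50,90]))
p=sel(.12,.132,.3,.6,.12,.42); print("warmer posts/bars",rect(p[:,:2]))
p=sel(.08,.1,.3,.6,.2,.5); print("box",rect(p[:,:2]))
p=sel(.14,.2,.3,.6,.2,.5); print("knob",rect(p[:,:2]),p.max(0),p.min(0))
for sgn,(a,b) in {"hi":(.49,.58),"lo":(.3,.40)}.items():
    p=sel(.018,.034,a,b,.1,.3); print("wall",sgn,len(p),rect(p[:,:2]))
p=sel(.055,.075,.44,.54,-.47,-.37);print("timer btn",p.mean(0),rect(p[:,:2]))
```

```text
press all (array([475.5,  49.4]), array([99.9, 72.9]), 88.6) 0.011853057127444333
bar (array([475.7,  49.9]), array([74.9, 12.7]), 87.9) [0.4755585  0.04986446] 0.046667571770184824
mat (array([662.6,  17.1]), array([138.5, 110.8]), -78.8) [0.66148979 0.01718213] 0.0008575442913001553
tray pan rim (array([ 466.5, -155.1]), array([212.7, 167.9]), -86.7)
handle (array([ 476. , -318.3]), array([87.5, 18.9]), -86.4) [ 0.47526043 -0.31845036] [0.02477604 0.02873091 0.03209948]
warmer posts/bars (array([442.3, 291.4]), array([228.7, 192.9]), -87.4)
box (array([437.6, 386. ]), array([194. ,  89.4]), 2.5)
knob (array([437.8, 361.1]), array([25.2, 21.8]), -49.8) [0.45027645 0.37419477 0.18668269] [0.42689595 0.34810624 0.16547828]
wall hi 280 (array([534.1, 207.7]), array([186. ,  22.4]), -86.1)
wall lo 319 (array([357. , 203.9]), array([191.3,  20.5]), -89.5)
timer btn [ 0.48633679 -0.42262847  0.06216687] (array([ 488.3, -421.9]), array([43.6, 43.6]), 2.6)
```

```bash
cat >> h.py <<'E'
from scipy.spatial.transform import Rotation as R
def Rdown(yaw): # tool x at yaw deg, z down
    a=np.radians(yaw); x=np.array([np.cos(a),np.sin(a),0]); z=np.array([0,0,-1.]); return R.from_matrix(np.stack([x,np.cross(z,x),z],1))
def plan(wps,obs=None):
    """wps: (x,y,z [m], yaw deg of tool x, grip mm, nrows)"""
    o=obs or ctrl.get_obs(); p=np.array(o["tool_pos"]); r=R.from_rotvec(o["tool_rot"]); out=[]
    y=np.degrees(np.arctan2(*r.as_matrix()[[1,0],0])); print("t",round(o["t"],2),"tcp",np.round(p,4),"yaw",round(y,2),"open",round(o["opening"],4),"grip",np.round(o["grip_force"],1),"F",np.round(o["contact_force"],1))
    for X,Y,Z,yaw,g,n in wps:
        T=np.array([X,Y,Z]); Q=Rdown(yaw)
        for k in range(n,0,-1):
            s=np.round(r.inv().apply((T-p)/k)/.06,2); t=np.round((r.inv()*Q).as_rotvec()/k/.1,2)
            if np.abs(np.r_[s,t]).max()>1: print("OVER",s,t)
            p=p+r.apply(s*.06); r=r*R.from_rotvec(t*.1); out.append([*s,*t,g])
    q=["["+",".join(f"{v+0:g}" for v in o)+"]" for o in out]
    print(len(q),"rows\n"+",".join(a[1:-1] for a in q))
E
python3 - <<'E'
from h import *
plan([(.4756,.0497,.12,88.3,40,16)])
E
```

```text
t 0.9 tcp [ 0.2587 -0.5689  0.2313] yaw 24.46 open 0.0854 grip 0.0 F [ 1.  -0.6 -0.2]
16 rows
0.47,-0.49,0.12,0,0,-0.7,40,0.51,-0.46,0.12,0,0,-0.7,40,0.54,-0.42,0.12,0,0,-0.7,40,0.56,-0.38,0.11,0,0,-0.7,40,0.59,-0.34,0.12,0,0,-0.7,40,0.61,-0.3,0.11,0,0,-0.69,40,0.63,-0.26,0.12,0,0,-0.7,40,0.65,-0.21,0.11,0,0,-0.69,40,0.66,-0.17,0.12,0,0,-0.7,40,0.67,-0.12,0.11,0,0,-0.69,40,0.68,-0.08,0.12,0,0,-0.7,40,0.68,-0.03,0.11,0,0,-0.69,40,0.69,0.02,0.12,0,0,-0.7,40,0.68,0.07,0.11,0,0,-0.69,40,0.68,0.11,0.12,0,0,-0.7,40,0.66,0.16,0.11,0,0,-0.69,40
```

>>> jog_arm --commands '[0.47, -0.49, 0.12, 0, 0, -0.7, 40, 0.51, -0.46, 0.12, 0, 0, -0.7, 40, 0.54, -0.42, 0.12, 0, 0, -0.7, 40, 0.56, -0.38, 0.11, 0, 0, -0.7, 40, 0.59, -0.34, 0.12, 0, 0, -0.7, 40, 0.61, -0.3, 0.11, 0, 0, -0.69, 40, 0.63, -0.26, 0.12, 0, 0, -0.7, 40, 0.65, -0.21, 0.11, 0, 0, -0.69, 40, 0.66, -0.17, 0.12, 0, 0, -0.7, 40, 0.67, -0.12, 0.11, 0, 0, -0.69, 40, 0.68, -0.08, 0.12, 0, 0, -0.7, 40, 0.68, -0.03, 0.11, 0, 0, -0.69, 40, 0.69, 0.02, 0.12, 0, 0, -0.7, 40, 0.68, 0.07, 0.11, 0, 0, -0.69, 40, 0.68, 0.11, 0.12, 0, 0, -0.7, 40, 0.66, 0.16, 0.11, 0, 0, -0.69, 40, 0, 0, 0, 0, 0, 0, 40]' --newtons 50

```text
t: 3.02
tool_pos: [0.4754, 0.0515, 0.1199]
tool_rot: [-2.25, -2.192, 0.001]
contact_force: [0.5, 0.7, 0.3]
opening: 0.0399
grip_force: 0.0
```

>>> jog_arm --commands '[0, 0, 0.5, 0, 0, 0, 40, 0, 0, 0.5, 0, 0, 0, 40, 0, 0, 0.4, 0, 0, 0, 40, 0, 0, 0.16, 0, 0, 0, 40, 0, 0, 0, 0, 0, 0, 5, 0, 0, 0, 0, 0, 0, 5, 0, 0, 0, 0, 0, 0, 5, 0, 0, 0, 0, 0, 0, 5, 0, 0, 0, 0, 0, 0, 5]' --newtons 50

```text
t: 4.15
tool_pos: [0.4766, 0.0492, 0.0278]
tool_rot: [2.253, 2.186, 0.002]
contact_force: [2.8, -3.3, 1.6]
opening: 0.0105
grip_force: 51.9
```

Run:
```python
from h import *
# press at ~ (475.5,49.6); mat (662.2,17.1); rotate to 101.2
o=ctrl.get_obs();p=o["tool_pos"]
plan([(p[0]+.05,p[1]-.009,p[2],92,5,4),(.660,.0175,p[2],101.2,5,10)],o)
```

```text
t 4.15 tcp [0.4766 0.0492 0.0278] yaw 88.29 open 0.0105 grip 51.9 F [ 2.8 -3.3  1.6]
14 rows
-0.03,0.21,0,0.01,0,-0.16,5,-0.04,0.21,0,0.01,0,-0.16,5,-0.04,0.21,0,0,0,-0.16,5,-0.03,0.2,0,0.01,0.01,-0.17,5,-0.05,0.22,0,0,0,-0.16,5,-0.05,0.22,0,0,0,-0.16,5,-0.05,0.22,0,0,0,-0.16,5,-0.06,0.22,0,0,0,-0.16,5,-0.06,0.22,0,0,0,-0.16,5,-0.06,0.22,0,0,0,-0.16,5,-0.07,0.21,0,0,0,-0.16,5,-0.07,0.22,0,0,0,-0.16,5,-0.07,0.21,0,0,0,-0.16,5,-0.08,0.21,0,0,0,-0.16,5
```

>>> jog_arm --commands '[-0.03, 0.21, 0, 0, 0, -0.16, 5, -0.04, 0.21, 0, 0, 0, -0.16, 5, -0.04, 0.21, 0, 0, 0, -0.16, 5, -0.03, 0.2, 0, 0, 0, -0.17, 5, -0.05, 0.22, 0, 0, 0, -0.16, 5, -0.05, 0.22, 0, 0, 0, -0.16, 5, -0.05, 0.22, 0, 0, 0, -0.16, 5, -0.06, 0.22, 0, 0, 0, -0.16, 5, -0.06, 0.22, 0, 0, 0, -0.16, 5, -0.06, 0.22, 0, 0, 0, -0.16, 5, -0.07, 0.21, 0, 0, 0, -0.16, 5, -0.07, 0.22, 0, 0, 0, -0.16, 5, -0.07, 0.21, 0, 0, 0, -0.16, 5, -0.08, 0.21, 0, 0, 0, -0.16, 5, 0, 0, 0, 0, 0, 0, 5, 0, 0, 0, 0, 0, 0, 5]'

```text
t: 6.15
tool_pos: [0.6575, 0.0185, 0.0278]
tool_rot: [-1.991, -2.425, 0.003]
contact_force: [-6.0, 1.5, 7.5]
opening: 0.0106
grip_force: 52.9
```

>>> jog_arm --commands '[0, 0.07, 0, 0, 0, 0, 5, 0, 0, 0, 0, 0, 0, 5, 0, 0, 0, 0, 0, 0, 30, 0, 0, 0, 0, 0, 0, 30, 0, 0, 0, 0, 0, 0, 30, 0, 0, -0.3, 0, 0, 0, 30, 0, 0, -0.6, 0, 0, 0, 30, 0, 0, -0.6, 0, 0, 0, 50, 0, 0, -0.6, 0, 0, 0, 60]'

```text
t: 7.28
tool_pos: [0.6632, 0.0185, 0.1555]
tool_rot: [1.994, 2.426, 0.002]
contact_force: [-0.6, 0.5, -0.5]
opening: 0.0598
grip_force: 0.0
```

```bash
cat >> h.py <<'E'
def comp(m,x,y):
    """rects of tin-like tops"""
def tins(name="top",w=None):
    d=eyes.get_image(name); w=cloud(d); z=w[...,2]
    hsv=cv2.cvtColor(d["image"],cv2.COLOR_RGB2HSV)
    m=(z>.034)&(z<.056)
    n,l,s,c=cv2.connectedComponentsWithStats(m.astype(np.uint8))
    for i in range(1,n):
        if s[i,4]<60: continue
        p=w[l==i]; c,sz,a=rect(p[:,:2])
        if 65<sz[0]<105 and 35<sz[1]<62: print("tin?",c,sz,a,"z",np.round(np.median(p[:,2]),3),"n",s[i,4],"mean",np.round(p[:,:2].mean(0)*1000,1))
    return d,w
E
python3 - <<'E'
from h import *
d,w=tins(); z=w[...,2]
m=(z>.034)&(z<.056)&(np.abs(w[...,0]-.662)<.08)&(np.abs(w[...,1]-.017)<.08)
p=w[m]; print("bar",rect(p[:,:2]) if len(p)>5 else None)
for s in nets.silhouettes("scene","press")[:1]: pass
ds=eyes.get_image("scene"); w=cloud(ds)
for n in ("press","mat"):
  s=nets.silhouettes("scene",n)[0]; q=w[s["mask"]]; print(n,s["p"],rect(q[q[:,2]<.018][:,:2]), rect(q[q[:,2]>.034][:,:2]) if n=="press" else "")
o=ctrl.get_obs(); print(o["tool_pos"])
E
```

```text
tin? [ 824.5 -403.1] [96.5 38.6] 60.6 z 0.045 n 81 mean [ 818.5 -397.7]
tin? [ 674.3 -165.4] [87.3 45.5] 0.8 z 0.04 n 389 mean [ 673.1 -165.2]
tin? [ 631.6 -316.5] [84.2 49.1] 81.0 z 0.04 n 381 mean [ 631.  -316.3]
tin? [ 404.6 -574.4] [84.1 48. ] -56.1 z 0.04 n 415 mean [ 404.4 -574.3]
tin? [ 348.3 -316.7] [83.6 47.9] 79.7 z 0.039 n 422 mean [ 348.3 -316.5]
bar (array([666. , -15.2]), array([9.6, 6.5]), 2.7)
press 0.88 (array([656.8,  16. ]), array([101.1,  81. ]), -78.3) (array([659.5,  17.1]), array([74.2, 14.5]), -79.4)
mat 0.72 (array([394.5, 317. ]), array([424.5, 288.4]), -17.0) 
[0.66267969 0.01849282 0.15293569]
```

Run:
```python
from h import *
plan([(.674,-.1653,.10,0.8,70,18)])
```

```text
t 7.53 tcp [0.6627 0.0185 0.1529] yaw 101.17 open 0.0598 grip 0.0 F [ 0.   0.3 -0.4]
18 rows
-0.17,-0.02,0.05,0,0,0.97,70,-0.17,-0.01,0.05,0,0,0.97,70,-0.17,0.01,0.05,0,0,0.97,70,-0.17,0.03,0.05,0,0,0.97,70,-0.16,0.04,0.05,0,0,0.97,70,-0.16,0.06,0.05,0,0,0.97,70,-0.15,0.07,0.05,0,0,0.97,70,-0.15,0.09,0.05,0,0,0.98,70,-0.14,0.1,0.05,0,0,0.97,70,-0.13,0.12,0.05,0,0,0.98,70,-0.11,0.13,0.05,0,0,0.97,70,-0.1,0.14,0.05,0,0,0.98,70,-0.09,0.15,0.05,0,0,0.97,70,-0.07,0.15,0.05,0,0,0.98,70,-0.06,0.16,0.05,0,0,0.97,70,-0.04,0.16,0.04,0,0,0.98,70,-0.03,0.17,0.05,0,0,0.97,70,0,0.17,0.04,0,0,0.98,70
```

>>> jog_arm --commands '[-0.17, -0.02, 0.05, 0, 0, 0.97, 70, -0.17, -0.01, 0.05, 0, 0, 0.97, 70, -0.17, 0.01, 0.05, 0, 0, 0.97, 70, -0.17, 0.03, 0.05, 0, 0, 0.97, 70, -0.16, 0.04, 0.05, 0, 0, 0.97, 70, -0.16, 0.06, 0.05, 0, 0, 0.97, 70, -0.15, 0.07, 0.05, 0, 0, 0.97, 70, -0.15, 0.09, 0.05, 0, 0, 0.98, 70, -0.14, 0.1, 0.05, 0, 0, 0.97, 70, -0.13, 0.12, 0.05, 0, 0, 0.98, 70, -0.11, 0.13, 0.05, 0, 0, 0.97, 70, -0.1, 0.14, 0.05, 0, 0, 0.98, 70, -0.09, 0.15, 0.05, 0, 0, 0.97, 70, -0.07, 0.15, 0.05, 0, 0, 0.98, 70, -0.06, 0.16, 0.05, 0, 0, 0.97, 70, -0.04, 0.16, 0.04, 0, 0, 0.98, 70, -0.03, 0.17, 0.05, 0, 0, 0.97, 70, 0, 0.17, 0.04, 0, 0, 0.98, 70, 0, 0, 0, 0, 0, 0, 70]'

```text
t: 9.9
tool_pos: [0.6731, -0.1655, 0.0976]
tool_rot: [-3.14, -0.022, 0.006]
contact_force: [0.4, 0.2, 0.3]
opening: 0.0701
grip_force: 0.0
```

Run:
```python
from h import *
d,w=tins("scene")
tins("top")
d,w=tins("wrist"); cv2.imwrite("pics/wrist1.png",d["image"][:,:,::-1])
plan([(.674,-.1653,.016,0.8,70,5)])
```

```text
tin? [ 352.3 -321.1] [84.8 47.7] 77.8 z 0.039 n 199 mean [ 353.3 -321.6]
tin? [ 498.2 -424.9] [67.8 52.6] -84.5 z 0.042 n 158 mean [ 505.2 -423.4]
tin? [667.8 169. ] [81.5 51.7] 85.6 z 0.04 n 296 mean [670.3 167.9]
tin? [725.5 300.3] [74.3 35.4] 51.2 z 0.046 n 123 mean [731.4 297.8]
tin? [ 675.  -167.3] [86.6 48.6] -0.3 z 0.041 n 338 mean [ 678.3 -167.8]
tin? [ 631.8 -319.2] [83.2 50. ] 82.4 z 0.04 n 335 mean [ 634.1 -318.8]
tin? [ 880.6 -410.8] [94.9 39.8] -71.3 z 0.045 n 159 mean [ 890.2 -408.4]
tin? [669.3 171.6] [84.6 48.3] 85.6 z 0.04 n 376 mean [668.8 170.5]
tin? [ 632.1 -316.4] [84.2 48.4] 81.0 z 0.04 n 389 mean [ 631.3 -315.9]
tin? [ 404.4 -574.9] [85.8 47.5] -56.6 z 0.039 n 413 mean [ 404.1 -573.7]
tin? [ 348.3 -317. ] [83.9 47.7] 79.7 z 0.04 n 423 mean [ 348.4 -316.7]
tin? [ 674.  -166.7] [84.3 48.2] 0.5 z 0.04 n 6222 mean [ 677.2 -166.5]
tin? [ 630.6 -317.4] [85.4 48.6] 80.8 z 0.04 n 4810 mean [ 632.9 -314.4]
t 10.05 tcp [ 0.6739 -0.1648  0.099 ] yaw 0.87 open 0.0701 grip 0.0 F [ 0.7 -0.9 -0. ]
5 rows
0,0,0.28,0,0,0,70,0,0,0.28,0,0,0,70,0,0,0.27,0,0,0,70,0,0,0.28,0,0.01,0.01,70,0,0.01,0.27,-0.01,0,0,70
```

View pics/wrist1.png

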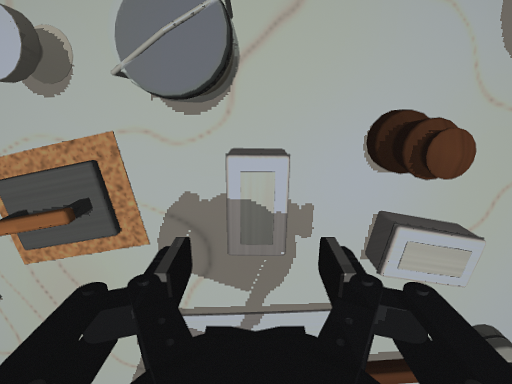

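The wrist view shows tin A centred between the fingers at (258,205), tin B at (425,250), and the press square on its mat at (65,195).

>>> jog_arm --commands '[0, -0.02, 0.28, 0, 0, 0, 70, 0, 0, 0.28, 0, 0, 0, 70, 0, 0, 0.28, 0, 0, 0, 70, 0, 0, 0.28, 0, 0, 0, 70, 0, 0, 0.27, 0, 0, 0, 70, 0, 0, 0, 0, 0, 0, 40, 0, 0, 0, 0, 0, 0, 40, 0, 0, 0, 0, 0, 0, 40, 0, 0, 0, 0, 0, 0, 40, 0, 0, 0, 0, 0, 0, 40, 0, 0, -0.4, 0, 0, 0, 40, 0, 0, -0.5, 0, 0, 0, 40, 0, 0, -0.5, 0, 0, 0, 40, 0, 0, 0, 0, 0, 0, 40]' --newtons 50

```text
t: 11.8
tool_pos: [0.6773, -0.1652, 0.1064]
tool_rot: [3.138, 0.022, 0.014]
contact_force: [0.3, -0.3, -0.6]
opening: 0.047
grip_force: 54.9
```

Run:
```python
from h import *
d,w=tins("top")
plan([(.4987,-.1046,.09,93.3,40,17)])
```

```text
tin? [ 823.1 -400.9] [95.3 37.3] 58.5 z 0.044 n 86 mean [ 817.1 -398.1]
tin? [669.4 170.5] [84.8 48.9] 85.9 z 0.041 n 385 mean [668.3 170.3]
tin? [ 631.9 -315.9] [83.7 48.8] 80.0 z 0.04 n 384 mean [ 631.4 -316. ]
tin? [ 404.4 -574.7] [84.1 47.6] -56.3 z 0.04 n 408 mean [ 404.5 -574.1]
tin? [ 348.1 -317.1] [83.7 47.9] 79.6 z 0.04 n 418 mean [ 348.1 -317.1]
t 11.85 tcp [ 0.6758 -0.1647  0.1035] yaw 0.79 open 0.0472 grip 54.9 F [-0.5  1.3 -1.3]
17 rows
-0.17,-0.06,0.01,0,0,-0.95,40,-0.17,-0.08,0.01,0,0,-0.95,40,-0.16,-0.09,0.01,0,0,-0.95,40,-0.15,-0.11,0.01,0,0,-0.95,40,-0.14,-0.12,0.01,0,0,-0.95,40,-0.13,-0.13,0.01,0,0,-0.95,40,-0.11,-0.15,0.01,0,0,-0.95,40,-0.1,-0.15,0.01,0.01,0,-0.95,40,-0.08,-0.16,0.01,0,0,-0.95,40,-0.07,-0.17,0.02,0.01,0,-0.95,40,-0.05,-0.18,0.01,0,0,-0.95,40,-0.03,-0.18,0.02,0.01,0,-0.95,40,-0.02,-0.18,0.01,0,0,-0.95,40,0,-0.18,0.02,0.01,0,-0.95,40,0.02,-0.18,0.01,0,0,-0.95,40,0.04,-0.18,0.02,0.01,0,-0.95,40,0.06,-0.18,0.01,0,-0.01,-0.95,40
```

>>> jog_arm --commands '[-0.17, -0.06, 0.01, 0, 0, -0.95, 40, -0.17, -0.08, 0.01, 0, 0, -0.95, 40, -0.16, -0.09, 0.01, 0, 0, -0.95, 40, -0.15, -0.11, 0.01, 0, 0, -0.95, 40, -0.14, -0.12, 0.01, 0, 0, -0.95, 40, -0.13, -0.13, 0.01, 0, 0, -0.95, 40, -0.11, -0.15, 0.01, 0, 0, -0.95, 40, -0.1, -0.15, 0.01, 0.01, 0, -0.95, 40, -0.08, -0.16, 0.01, 0, 0, -0.95, 40, -0.07, -0.17, 0.02, 0, 0, -0.95, 40, -0.05, -0.18, 0.01, 0, 0, -0.95, 40, -0.03, -0.18, 0.02, 0.01, 0, -0.95, 40, -0.02, -0.18, 0.01, 0, 0, -0.95, 40, 0, -0.18, 0.02, 0, 0, -0.95, 40, 0.02, -0.18, 0.01, 0, 0, -0.95, 40, 0.04, -0.18, 0.02, 0.01, 0, -0.95, 40, 0.06, -0.18, 0.01, 0, 0, -0.95, 40, 0, 0, 0, 0, 0, 0, 40, 0, 0, 0, 0, 0, 0, 40]'

```text
t: 14.22
tool_pos: [0.497, -0.1039, 0.0875]
tool_rot: [-2.155, -2.281, 0.002]
contact_force: [0.2, 0.3, -1.2]
opening: 0.0471
grip_force: 58.7
```

Run:
```python
from h import *
d,w=tins("wrist"); cv2.imwrite("pics/wrist2.png",d["image"][:,:,::-1])
x,y,z=np.moveaxis(w,-1,0)
p=w[(z>.03)&(z<.14)&(abs(x-.4987)<.06)&(abs(y+.1046)<.08)]; print(len(p), np.percentile(p[:,2],[5,50,95]) if len(p) else "")
ds=eyes.get_image("scene"); w=cloud(ds);x,y,z=np.moveaxis(w,-1,0)
p=w[(z>.05)&(z<.12)&(abs(x-.4987)<.03)&(abs(y+.1046)<.06)];print(len(p),p.min(0),p.max(0))
plan([(.4987,-.1046,.02,93.3,40,5)])
```

```text
19361 [0.09819183 0.11204634 0.13569317]
336 [ 0.47083944 -0.14792478  0.07270134] [ 0.52839353 -0.06276651  0.11948336]
t 14.32 tcp [ 0.4973 -0.104   0.0879] yaw 93.27 open 0.0467 grip 58.7 F [-0.3 -0.6 -0.8]
5 rows
0,0.01,0.23,-0.01,0,0,40,0,0,0.23,0,0,0,40,0,0,0.22,-0.01,-0.01,0,40,-0.01,0.01,0.23,0,0,0,40,0,0,0.22,-0.01,-0.01,0,40
```

View pics/wrist2.png

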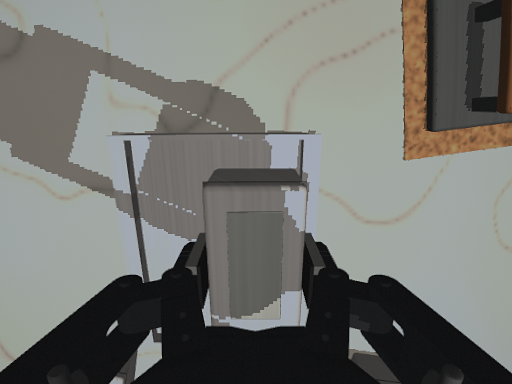

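The wrist view shows the tin held level at (255,250), above the tray's right-hand row and inside the wall line at (302,140). I lower it and release.

>>> jog_arm --commands '[0, 0.01, 0.23, 0, 0, 0, 40, 0, 0, 0.23, 0, 0, 0, 40, 0, 0, 0.23, 0, 0, 0, 40, 0, 0.01, 0.23, 0, 0, 0, 40, 0, 0, 0.21, 0, 0, 0, 40, 0, 0, 0, 0, 0, 0, 40, 0, 0, 0, 0, 0, 0, 58, 0, 0, 0, 0, 0, 0, 58, 0, 0, 0, 0, 0, 0, 58, 0, 0, -0.2, 0, 0, 0, 58, 0, 0, -0.6, 0, 0, 0, 58, 0, 0, -0.6, 0, 0, 0, 70, 0, 0, -0.3, 0, 0, 0, 70, 0, 0, 0, 0, 0, 0, 70]'

```text
t: 16.08
tool_pos: [0.4995, -0.1042, 0.1241]
tool_rot: [2.156, 2.284, 0.001]
contact_force: [-0.7, -0.4, -0.8]
opening: 0.07
grip_force: 0.0
```

Run:
```python
from h import *
tins("scene")
tins("top")
plan([(.6685,.1705,.09,85.6,70,9)])
```

```text
tin? [-514.4  503. ] [104.8  46. ] 65.8 z 0.044 n 65 mean [-509.2  501.7]
tin? [ 353.4 -321.4] [84.6 53.9] 75.8 z 0.038 n 196 mean [ 352.7 -321.5]
tin? [ 499.2 -104. ] [84.5 50.6] -86.6 z 0.043 n 277 mean [ 502.8 -105.2]
tin? [ 497.2 -425.1] [66.5 55.7] -78.4 z 0.042 n 172 mean [ 504.4 -423.3]
tin? [668.4 169. ] [83.2 50.3] 85.7 z 0.04 n 295 mean [670.2 168. ]
tin? [725.  299.4] [74.4 36.4] 48.5 z 0.044 n 110 mean [730.5 296.2]
tin? [ 631.5 -319.4] [84.7 50.9] 79.5 z 0.04 n 334 mean [ 634.  -318.8]
tin? [ 881.2 -410.9] [94.7 38.4] -72.0 z 0.045 n 162 mean [ 889.9 -408.1]
tin? [ 822.2 -404.4] [94.7 35.6] 64.4 z 0.045 n 76 mean [ 817.4 -398.1]
tin? [669.7 171.1] [84.9 50. ] 86.8 z 0.04 n 387 mean [668.4 170.9]
tin? [ 631.9 -316.4] [83.9 48.7] 80.7 z 0.04 n 386 mean [ 631.2 -315.6]
tin? [ 404.8 -575.1] [84.7 47.5] -56.1 z 0.04 n 410 mean [ 404.2 -574. ]
tin? [ 348.3 -316.7] [84.1 47.8] 79.3 z 0.039 n 418 mean [ 348.2 -316.7]
t 16.18 tcp [ 0.4977 -0.1036  0.1211] yaw 93.32 open 0.07 grip 0.0 F [ 0.2  0.4 -0.3]
9 rows
0.49,0.35,0.06,0,0,0.15,70,0.49,0.34,0.06,-0.01,0,0.15,70,0.5,0.33,0.06,0,0,0.15,70,0.5,0.32,0.06,-0.01,0,0.15,70,0.51,0.31,0.06,0,0,0.15,70,0.51,0.31,0.05,-0.01,0,0.15,70,0.52,0.3,0.06,0,-0.01,0.15,70,0.52,0.29,0.05,-0.01,0,0.15,70,0.53,0.29,0.06,0,-0.01,0.15,70
```

Tin A sits in the tray at z 43 mm, where planned. Next is tin D at (669,171).

>>> jog_arm --commands '[0.49, 0.35, 0.06, 0, 0, 0.15, 70, 0.49, 0.34, 0.06, 0, 0, 0.15, 70, 0.5, 0.33, 0.06, 0, 0, 0.15, 70, 0.5, 0.32, 0.06, 0, 0, 0.15, 70, 0.51, 0.31, 0.06, 0, 0, 0.15, 70, 0.51, 0.31, 0.05, 0, 0, 0.15, 70, 0.52, 0.3, 0.06, 0, 0, 0.15, 70, 0.52, 0.29, 0.05, 0, 0, 0.15, 70, 0.53, 0.29, 0.06, 0, 0, 0.15, 70, 0, 0, 0, 0, 0, 0, 70, 0, 0, 0, 0, 0, 0, 70]'

```text
t: 17.55
tool_pos: [0.6681, 0.1697, 0.089]
tool_rot: [-2.302, -2.132, 0.006]
contact_force: [-0.6, -0.4, 0.4]
opening: 0.07
grip_force: 0.0
```

Run:
```python
from h import *
tins("wrist")
plan([(.6688,.1708,.016,85.9,70,5)])
```

```text
tin? [666.8 171. ] [84.2 48.2] 85.7 z 0.04 n 6770 mean [667.1 174.4]
t 17.6 tcp [0.6683 0.1694 0.0895] yaw 85.56 open 0.07 grip 0.0 F [ 0.7 -0.9  0.5]
5 rows
0,0,0.25,-0.01,0,-0.01,70,0.01,0,0.24,-0.01,0,-0.01,70,0,0,0.25,-0.01,0,-0.01,70,0.01,0.01,0.24,-0.01,0,-0.01,70,0,0,0.25,-0.01,0,-0.02,70
```

>>> jog_arm --commands '[0.01, 0, 0.25, 0, 0, 0, 70, 0.01, 0, 0.24, 0, 0, 0, 70, 0, 0, 0.25, 0, 0, 0, 70, 0, 0, 0.24, 0, 0, 0, 70, 0, 0, 0.25, 0, 0, 0, 70, 0, 0, 0, 0, 0, 0, 40, 0, 0, 0, 0, 0, 0, 40, 0, 0, 0, 0, 0, 0, 40, 0, 0, 0, 0, 0, 0, 40, 0, 0, 0, 0, 0, 0, 40, 0, 0, -0.4, 0, 0, 0, 40, 0, 0, -0.5, 0, 0, 0, 40, 0, 0, -0.5, 0, 0, 0, 40, 0, 0, 0, 0, 0, 0, 40]'

```text
t: 19.35
tool_pos: [0.6727, 0.1719, 0.107]
tool_rot: [2.303, 2.133, 0.011]
contact_force: [0.3, 0.8, -2.4]
opening: 0.0467
grip_force: 54.9
```

Run:
```python
from h import *
plan([(.4289,-.1086,.09,93.3,40,12)])
```

```text
t 19.35 tcp [0.6727 0.1719 0.107 ] yaw 85.59 open 0.0467 grip 54.9 F [ 0.3  0.8 -2.4]
12 rows
-0.41,-0.31,0.02,0.01,0,-0.11,40,-0.41,-0.31,0.02,0.01,0,-0.11,40,-0.41,-0.32,0.02,0,0,-0.11,40,-0.4,-0.32,0.02,0.01,0,-0.11,40,-0.4,-0.33,0.02,0,0,-0.11,40,-0.4,-0.33,0.02,0.01,0,-0.11,40,-0.39,-0.33,0.02,0,0,-0.11,40,-0.39,-0.34,0.02,0.01,-0.01,-0.12,40,-0.39,-0.34,0.02,0,0,-0.11,40,-0.38,-0.35,0.03,0.01,-0.01,-0.12,40,-0.38,-0.35,0.02,0,0,-0.11,40,-0.38,-0.36,0.03,0.01,-0.01,-0.12,40
```

>>> jog_arm --commands '[-0.41, -0.31, 0.02, 0, 0, -0.11, 40, -0.41, -0.31, 0.02, 0, 0, -0.11, 40, -0.41, -0.32, 0.02, 0, 0, -0.11, 40, -0.4, -0.32, 0.02, 0, 0, -0.11, 40, -0.4, -0.33, 0.02, 0, 0, -0.11, 40, -0.4, -0.33, 0.02, 0, 0, -0.11, 40, -0.39, -0.33, 0.02, 0, 0, -0.11, 40, -0.39, -0.34, 0.02, 0, 0, -0.12, 40, -0.39, -0.34, 0.02, 0, 0, -0.11, 40, -0.38, -0.35, 0.03, 0, 0, -0.12, 40, -0.38, -0.33, 0.02, 0, 0, -0.11, 40, -0.38, -0.3, 0.03, 0, 0, -0.12, 40, 0, 0, 0, 0, 0, 0, 40, 0, 0, 0, 0, 0, 0, 40, 0, 0, 0, 0, 0, 0, 40]'

```text
t: 21.22
tool_pos: [0.4305, -0.1085, 0.0858]
tool_rot: [-2.153, -2.284, 0.001]
contact_force: [-0.2, -0.6, -2.1]
opening: 0.0471
grip_force: 54.7
```

Run:
```python
from h import *
d=eyes.get_image("wrist");w=cloud(d);x,y,z=np.moveaxis(w,-1,0)
o=ctrl.get_obs()["tool_pos"]
p=w[(z>.06)&(z<.14)&(abs(x-o[0])<.06)&(abs(y-o[1])<.09)];zt=np.median(p[:,2]);print(o,"top z",zt,rect(p[abs(p[:,2]-zt)<.004][:,:2]))
tins("top")
plan([(.4289,-.1086,.0195,93.3,40,5)])
```

```text
[ 0.43058693 -0.10850508  0.08579785] top z 0.10963102948700687 (array([ 430.5, -107.9]), array([81.2, 74.7]), -86.8)
tin? [ 824.7 -402.7] [96.5 39.5] 59.5 z 0.045 n 82 mean [ 818.9 -396.5]
tin? [ 632.  -316.6] [84.  48.6] 81.1 z 0.04 n 381 mean [ 631.4 -316.1]
tin? [ 404.5 -574.5] [84.  47.7] -56.8 z 0.039 n 405 mean [ 404.6 -574.2]
tin? [ 348.3 -316.9] [84.  48.1] 79.4 z 0.039 n 420 mean [ 348.5 -317. ]
t 21.32 tcp [ 0.4306 -0.1086  0.0858] yaw 93.38 open 0.047 grip 54.7 F [ 0.4 -0.4 -1.4]
5 rows
0,-0.01,0.22,0,0,0,40,0,0,0.22,-0.01,0,0,40,0,-0.01,0.22,0,-0.01,0,40,0,0,0.22,-0.01,0,0.01,40,0,-0.01,0.23,0,-0.01,0,40
```

>>> jog_arm --commands '[0, -0.03, 0.22, 0, 0, 0, 40, 0, 0, 0.22, 0, 0, 0, 40, 0, 0, 0.22, 0, 0, 0, 40, 0, 0, 0.22, 0, 0, 0, 40, 0, 0, 0.21, 0, 0, 0, 40, 0, 0, 0, 0, 0, 0, 40, 0, 0, 0, 0, 0, 0, 57, 0, 0, 0, 0, 0, 0, 57, 0, 0, 0, 0, 0, 0, 57, 0, 0, -0.2, 0, 0, 0, 57, 0, 0, -0.6, 0, 0, 0, 57, 0, 0, -0.6, 0, 0, 0, 70, 0, 0, -0.3, 0, 0, 0, 70, 0, 0, 0, 0, 0, 0, 70, 0, 0, 0, 0, 0, 0, 70]'

```text
t: 23.2
tool_pos: [0.4277, -0.1088, 0.121]
tool_rot: [-2.153, -2.281, 0.002]
contact_force: [-0.6, 0.3, -0.7]
opening: 0.0698
grip_force: 0.0
```

Run:
```python
from h import *
tins("scene")
tins("top")
plan([(.6315,-.3165,.09,80.8,70,8)])
```

```text
tin? [ 351.1 -321.6] [85.2 49.7] 78.0 z 0.039 n 199 mean [ 353.2 -321.1]
tin? [ 429.6 -110.9] [84.3 49.9] -86.8 z 0.044 n 244 mean [ 433.2 -111.7]
tin? [ 497.4 -104.5] [85.1 54.4] -85.8 z 0.044 n 272 mean [ 502.7 -105.6]
tin? [ 496.3 -425. ] [67.7 54.5] -81.8 z 0.042 n 164 mean [ 504.2 -424. ]
tin? [725.5 300.9] [74.2 37. ] 53.0 z 0.045 n 113 mean [731.2 297.5]
tin? [ 631.  -319.5] [84.7 52.9] 81.6 z 0.04 n 339 mean [ 634.3 -319. ]
tin? [ 881.2 -410.9] [94.7 39.2] -72.0 z 0.045 n 165 mean [ 890.2 -408.7]
tin? [ 632.3 -316.3] [84.6 48.5] 80.7 z 0.04 n 386 mean [ 631.2 -316. ]
tin? [ 404.8 -575. ] [84.9 47.8] -56.5 z 0.039 n 419 mean [ 404.1 -573.8]
tin? [ 348.2 -316.9] [84.1 48.1] 79.5 z 0.039 n 421 mean [ 348.3 -316.8]
t 23.3 tcp [ 0.4274 -0.1087  0.1206] yaw 93.32 open 0.07 grip 0.0 F [-0.5 -0.2 -0.6]
8 rows
-0.46,0.4,0.06,-0.01,0,0.27,70,-0.45,0.41,0.06,-0.01,0,0.27,70,-0.43,0.42,0.06,-0.01,0,0.27,70,-0.42,0.44,0.06,-0.01,0,0.28,70,-0.41,0.45,0.06,0,-0.01,0.27,70,-0.4,0.46,0.06,-0.01,0,0.28,70,-0.39,0.47,0.07,0,-0.01,0.27,70,-0.37,0.47,0.06,-0.01,0,0.28,70
```

>>> jog_arm --commands '[-0.46, 0.4, 0.06, 0, 0, 0.27, 70, -0.45, 0.41, 0.06, 0, 0, 0.27, 70, -0.43, 0.42, 0.06, 0, 0, 0.27, 70, -0.42, 0.44, 0.06, 0, 0, 0.28, 70, -0.41, 0.45, 0.06, 0, 0, 0.27, 70, -0.4, 0.46, 0.06, 0, 0, 0.28, 70, -0.39, 0.47, 0.07, 0, 0, 0.27, 70, -0.37, 0.47, 0.06, 0, 0, 0.28, 70, 0, 0, 0, 0, 0, 0, 70, 0, 0, 0.25, 0, 0, 0, 70, 0, 0, 0.25, 0, 0, 0, 70, 0, 0, 0.25, 0, 0, 0, 70, 0, 0, 0.25, 0, 0, 0, 70, 0, 0, 0.22, 0, 0, 0, 70, 0, 0, 0, 0, 0, 0, 70]'

```text
t: 25.18
tool_pos: [0.6313, -0.3163, 0.0171]
tool_rot: [-2.389, -2.032, 0.003]
contact_force: [-0.7, -0.4, -0.0]
opening: 0.0702
grip_force: 0.0
```

Run:
```python
from h import *
o=np.array([466.5,-153.5]); ux=np.array([-.0576,.998]); uy=np.array([-.998,-.0576])
for a,b in ((-47,-35),(-47,35)): print(o+a*ux+b*uy)
d,w=tins("wrist")
plan([(.6315,-.3165,.0165,80.8,70,1)])
```

```text
[ 504.1372 -198.39  ]
[ 434.2772 -202.422 ]
tin? [ 630.3 -315.8] [81.2 48.2] 81.2 z 0.04 n 13519 mean [ 631.2 -310.4]
t 25.23 tcp [ 0.632  -0.3168  0.0183] yaw 80.77 open 0.0702 grip 0.0 F [0.2 0.7 1.1]
1 rows
0,-0.01,0.03,-0.04,-0.01,0,70
```

>>> jog_arm --commands '[0, 0, 0, 0, 0, 0, 40, 0, 0, 0, 0, 0, 0, 40, 0, 0, 0, 0, 0, 0, 40, 0, 0, 0, 0, 0, 0, 40, 0, 0, 0, 0, 0, 0, 40, 0, 0, -0.4, 0, 0, 0, 40, 0, 0, -0.5, 0, 0, 0, 40, 0, 0, -0.5, 0, 0, 0, 40, 0, 0, 0, 0, 0, 0, 40, 0, 0, 0, 0, 0, 0, 40, 0, 0, 0, 0, 0, 0, 40]'

```text
t: 26.6
tool_pos: [0.6313, -0.3163, 0.1006]
tool_rot: [-2.388, -2.031, 0.004]
contact_force: [-0.4, 0.0, -1.3]
opening: 0.0464
grip_force: 54.1
```

Run:
```python
from h import *
plan([(.5041,-.1984,.09,93.3,40,7)])
```

```text
t 26.6 tcp [ 0.6313 -0.3163  0.1006] yaw 80.77 open 0.0464 grip 54.1 F [-0.4  0.  -1.3]
7 rows
0.23,-0.34,0.03,-0.01,0,-0.31,40,0.24,-0.34,0.03,-0.01,-0.01,-0.31,40,0.25,-0.33,0.03,-0.01,0,-0.31,40,0.26,-0.32,0.02,-0.01,-0.01,-0.31,40,0.27,-0.31,0.03,-0.01,0,-0.32,40,0.28,-0.31,0.02,-0.01,-0.01,-0.31,40,0.28,-0.29,0.03,0,0,-0.32,40
```

>>> jog_arm --commands '[0.23, -0.34, 0.03, 0, 0, -0.31, 40, 0.24, -0.34, 0.03, 0, 0, -0.31, 40, 0.25, -0.33, 0.03, 0, 0, -0.31, 40, 0.26, -0.32, 0.02, 0, 0, -0.31, 40, 0.27, -0.31, 0.03, 0, 0, -0.32, 40, 0.28, -0.31, 0.02, 0, 0, -0.31, 40, 0.28, -0.29, 0.03, 0, 0, -0.32, 40, 0, 0, 0, 0, 0, 0, 40, 0, 0, 0, 0, 0, 0, 40, 0, 0, 0, 0, 0, 0, 40]'

```text
t: 27.85
tool_pos: [0.5062, -0.2, 0.0922]
tool_rot: [-2.155, -2.283, 0.001]
contact_force: [-0.6, -0.4, -1.3]
opening: 0.0467
grip_force: 54.0
```

Run:
```python
from h import *
d,w=tins("wrist");x,y,z=np.moveaxis(w,-1,0)
o=ctrl.get_obs()["tool_pos"]
p=w[(z>.06)&(z<.14)&(abs(x-o[0])<.028)&(abs(y-o[1])<.09)];zt=np.median(p[:,2]);print(o,"top z",zt,rect(p[abs(p[:,2]-zt)<.004][:,:2]))
tins("top")
plan([(.5041,-.1984,.0195,93.3,40,5)])
```

```text
tin? [ 428.9 -101. ] [76.5 49.2] -87.4 z 0.043 n 9101 mean [430.4 -99.6]
tin? [ 497.8 -103. ] [84.7 48.7] -87.2 z 0.043 n 9876 mean [ 498.  -101.3]
[ 0.50614705 -0.2000356   0.0922542 ] top z 0.11159469514848194 (array([ 506.8, -200.8]), array([84.1, 56. ]), -86.7)
tin? [ 404.5 -574.3] [85.1 47.5] -55.9 z 0.04 n 416 mean [ 404.4 -574. ]
tin? [ 348.4 -317.1] [83.5 47.9] 79.4 z 0.04 n 416 mean [ 348.1 -316.6]
t 27.95 tcp [ 0.506  -0.2     0.0922] yaw 93.3 open 0.0467 grip 54.0 F [-0.3 -0.7 -0.6]
5 rows
0.01,-0.01,0.24,0,0,0,40,0,0,0.24,-0.01,0,0,40,0.01,-0.01,0.24,0,0,0,40,0,0,0.25,-0.01,-0.01,0,40,0.01,-0.01,0.24,0,0,0,40
```

>>> jog_arm --commands '[0.02, -0.03, 0.23, 0, 0, 0, 40, 0, 0, 0.23, 0, 0, 0, 40, 0, 0, 0.23, 0, 0, 0, 40, 0, 0, 0.23, 0, 0, 0, 40, 0, 0, 0.23, 0, 0, 0, 40, 0, 0, 0, 0, 0, 0, 40, 0, 0, 0, 0, 0, 0, 57, 0, 0, 0, 0, 0, 0, 57, 0, 0, 0, 0, 0, 0, 57, 0, 0, -0.2, 0, 0, 0, 57, 0, 0, -0.6, 0, 0, 0, 57, 0, 0, -0.6, 0, 0, 0, 70, 0, 0, -0.3, 0, 0, 0, 70, 0, 0, 0, 0, 0, 0, 70, 0, 0, 0, 0, 0, 0, 70]'

```text
t: 29.82
tool_pos: [0.5029, -0.1979, 0.1236]
tool_rot: [-2.153, -2.281, 0.002]
contact_force: [-1.1, 0.3, 0.3]
opening: 0.0699
grip_force: 0.0
```

Run:
```python
from h import *
tins("wrist")
tins("top")
plan([(.348,-.3172,.09,79.5,70,7),(.348,-.3172,.0165,79.5,70,5)])
```

```text
tin? [428.6 -97.1] [84.6 49. ] -86.9 z 0.043 n 7394 mean [430.  -95.8]
tin? [ 497.8 -103. ] [84.8 48.6] -87.1 z 0.043 n 7235 mean [ 497.9 -101.5]
tin? [ 503.4 -199.4] [84.7 48.2] -86.7 z 0.043 n 5227 mean [ 503.1 -195.7]
tin? [ 825.5 -401. ] [95.8 39.1] 55.5 z 0.044 n 85 mean [ 819.  -395.1]
tin? [ 404.7 -574.8] [85.3 47.5] -56.9 z 0.04 n 423 mean [ 404.7 -573.9]
tin? [ 348.4 -317. ] [83.6 48.3] 80.1 z 0.04 n 423 mean [ 348.2 -316.9]
t 29.93 tcp [ 0.5027 -0.1978  0.1231] yaw 93.32 open 0.0702 grip 0.0 F [ 0.2 -0.1  0.4]
12 rows
-0.26,-0.38,0.08,-0.01,0,0.34,70,-0.28,-0.38,0.08,-0.01,0,0.35,70,-0.29,-0.36,0.08,-0.01,-0.01,0.34,70,-0.3,-0.36,0.08,-0.01,0,0.35,70,-0.31,-0.34,0.08,-0.01,-0.01,0.34,70,-0.33,-0.33,0.08,0,0,0.35,70,-0.33,-0.33,0.07,-0.01,-0.01,0.34,70,0,0,0.25,0,0,0,70,0,0,0.24,0,0,0,70,0,0,0.25,0,0,0,70,0,0,0.24,0,0,0,70,0,0,0.25,0,0,0,70
```

>>> jog_arm --commands '[-0.26, -0.38, 0.08, 0, 0, 0.34, 70, -0.28, -0.38, 0.08, 0, 0, 0.35, 70, -0.29, -0.36, 0.08, 0, 0, 0.34, 70, -0.3, -0.36, 0.08, 0, 0, 0.35, 70, -0.31, -0.34, 0.08, 0, 0, 0.34, 70, -0.33, -0.33, 0.08, 0, 0, 0.35, 70, -0.33, -0.33, 0.07, 0, 0, 0.34, 70, 0, 0, 0, 0, 0, 0, 70, 0, 0, 0.25, 0, 0, 0, 70, 0, 0, 0.24, 0, 0, 0, 70, 0, 0, 0.25, 0, 0, 0, 70, 0, 0, 0.24, 0, 0, 0, 70, 0, 0, 0.25, 0, 0, 0, 70, 0, 0, 0, 0, 0, 0, 70]'

```text
t: 31.68
tool_pos: [0.348, -0.3165, 0.0168]
tool_rot: [-2.41, -2.005, 0.002]
contact_force: [-0.7, -0.8, -0.2]
opening: 0.0698
grip_force: 0.0
```

Run:
```python
from h import *
d,w=tins("wrist")
plan([(.348,-.3172,.0165,79.5,70,1)])
```

```text
tin? [ 349.  -316.6] [80.4 48.3] 79.9 z 0.04 n 13427 mean [ 350.  -311.1]
t 31.73 tcp [ 0.3485 -0.3172  0.0178] yaw 79.52 open 0.07 grip 0.0 F [-0.2 -0.2 -0.1]
1 rows
0,-0.01,0.02,-0.04,-0.02,0,70
```

>>> jog_arm --commands '[0, 0, 0, 0, 0, 0, 40, 0, 0, 0, 0, 0, 0, 40, 0, 0, 0, 0, 0, 0, 40, 0, 0, 0, 0, 0, 0, 40, 0, 0, 0, 0, 0, 0, 40, 0, 0, -0.4, 0, 0, 0, 40, 0, 0, -0.5, 0, 0, 0, 40, 0, 0, -0.5, 0, 0, 0, 40, 0, 0, 0, 0, 0, 0, 40, 0, 0, 0, 0, 0, 0, 40, 0, 0, 0, 0, 0, 0, 40]'

```text
t: 33.1
tool_pos: [0.3481, -0.3166, 0.1004]
tool_rot: [-2.41, -2.005, 0.002]
contact_force: [-0.2, 0.0, -1.1]
opening: 0.0469
grip_force: 53.7
```

Run:
```python
from h import *
plan([(.4343,-.2024,.09,93.3,40,8)])
```

```text
t 33.1 tcp [ 0.3481 -0.3166  0.1004] yaw 79.51 open 0.0469 grip 53.7 F [-0.2  0.  -1.1]
8 rows
0.27,0.13,0.02,-0.01,0,-0.3,40,0.26,0.14,0.02,-0.01,-0.01,-0.3,40,0.26,0.15,0.02,-0.01,0,-0.3,40,0.25,0.16,0.02,0,-0.01,-0.3,40,0.25,0.16,0.02,-0.01,0,-0.3,40,0.24,0.17,0.02,0,-0.01,-0.3,40,0.24,0.18,0.03,-0.01,0,-0.3,40,0.23,0.19,0.02,0,-0.01,-0.31,40
```

>>> jog_arm --commands '[0.27, 0.13, 0.02, 0, 0, -0.3, 40, 0.26, 0.14, 0.02, 0, 0, -0.3, 40, 0.26, 0.15, 0.02, 0, 0, -0.3, 40, 0.25, 0.16, 0.02, 0, 0, -0.3, 40, 0.25, 0.16, 0.02, 0, 0, -0.3, 40, 0.24, 0.17, 0.02, 0, 0, -0.3, 40, 0.24, 0.18, 0.03, 0, 0, -0.3, 40, 0.23, 0.19, 0.02, 0, 0, -0.31, 40, 0, 0, 0, 0, 0, 0, 40, 0, 0, 0, 0, 0, 0, 40, 0, 0, 0, 0, 0, 0, 40]'

```text
t: 34.48
tool_pos: [0.435, -0.2039, 0.0923]
tool_rot: [-2.155, -2.282, 0.002]
contact_force: [0.3, 0.2, -1.2]
opening: 0.0469
grip_force: 53.6
```

Run:
```python
from h import *
d,w=tins("wrist");x,y,z=np.moveaxis(w,-1,0)
o=ctrl.get_obs()["tool_pos"]
p=w[(z>.06)&(z<.14)&(abs(x-o[0])<.028)&(abs(y-o[1])<.09)];zt=np.median(p[:,2]);print(o,"top z",zt,rect(p[abs(p[:,2]-zt)<.004][:,:2]))
tins("scene")
plan([(.4343,-.2024,.0205,93.3,40,5)])
```

```text
tin? [ 428.3 -101.5] [75.9 48.8] -86.8 z 0.043 n 9102 mean [ 428.5 -100.3]
tin? [ 497.5 -103.6] [84.  48.9] -86.6 z 0.043 n 9810 mean [ 496.  -101.8]
tin? [ 503.1 -198.7] [83.6 49.3] -87.5 z 0.043 n 6509 mean [ 502.3 -193.3]
[ 0.43496929 -0.2040219   0.09231721] top z 0.11239901710525445 (array([ 435.7, -204.5]), array([84.3, 56.1]), -86.5)
tin? [-511.7  504.2] [104.9  45. ] 71.5 z 0.044 n 68 mean [-509.7  501.7]
tin? [429.4 -97.7] [84.7 51.7] -87.4 z 0.043 n 242 mean [433.5 -98.3]
tin? [ 500.8 -103.9] [84.1 53.6] -87.5 z 0.044 n 277 mean [ 503.5 -104.6]
tin? [ 505.1 -200.1] [85.3 54.9] -83.9 z 0.044 n 288 mean [ 509.  -200.6]
tin? [ 496.5 -425.3] [68.5 56.1] -80.8 z 0.041 n 164 mean [ 505.2 -423. ]
tin? [725.9 301. ] [74.3 35.6] 53.6 z 0.045 n 115 mean [730.2 296.1]
tin? [ 880.9 -412.1] [96.  38.9] -73.1 z 0.045 n 157 mean [ 889.4 -408.7]
t 34.58 tcp [ 0.435  -0.2041  0.0923] yaw 93.28 open 0.0466 grip 53.6 F [ 0.7 -0.  -1.1]
5 rows
0.01,0,0.24,0,0,0,40,0,0,0.24,-0.01,0,0,40,0.01,0,0.24,0,0,0,40,0,0,0.24,-0.01,-0.01,0,40,0.01,-0.01,0.24,0,0,0,40
```

>>> jog_arm --commands '[0.02, -0.01, 0.23, 0, 0, 0, 40, 0, 0, 0.23, 0, 0, 0, 40, 0, 0, 0.23, 0, 0, 0, 40, 0, 0, 0.23, 0, 0, 0, 40, 0, 0, 0.24, 0, 0, 0, 40, 0, 0, 0, 0, 0, 0, 40, 0, 0, 0, 0, 0, 0, 57, 0, 0, 0, 0, 0, 0, 57, 0, 0, 0, 0, 0, 0, 57, 0, 0, -0.2, 0, 0, 0, 57, 0, 0, -0.6, 0, 0, 0, 57, 0, 0, -0.6, 0, 0, 0, 70, 0, 0, -0.3, 0, 0, 0, 70, 0, 0, 0, 0, 0, 0, 60]'

```text
t: 36.33
tool_pos: [0.4355, -0.2032, 0.1265]
tool_rot: [2.155, 2.284, -0.0]
contact_force: [-0.2, 0.1, -0.6]
opening: 0.0602
grip_force: 0.0
```

Run:
```python
from h import *
d,w=tins("wrist")
d,w=tins("scene")
x,y,z=np.moveaxis(w,-1,0)
p=w[(z>.015)&(z<.045)&(x>.42)&(x<.54)&(y>-.375)&(y<-.275)]; print("handle scene",rect(p[:,:2]),np.percentile(p[:,2],[10,50,90]))
d=eyes.get_image("top");w=cloud(d);x,y,z=np.moveaxis(w,-1,0)
p=w[(z>.015)&(z<.045)&(x>.42)&(x<.54)&(y>-.375)&(y<-.275)]; print("handle top",rect(p[:,:2]),np.percentile(p[:,2],[10,50,90]))
p=w[(z>.009)&(z<.022)&(x>.36)&(x<.60)&(y>-.257)&(y<-.02)]; print("rim",rect(p[:,:2]))
plan([(.4772,-.326,.09,93.4,40,6)])
```

```text
tin? [428.2 -96.9] [84.3 48.6] -86.9 z 0.043 n 7303 mean [428.3 -95.8]
tin? [ 497.8 -102.9] [84.9 49.1] -86.4 z 0.043 n 7052 mean [ 496.2 -101.9]
tin? [ 434.4 -202.9] [84.1 48.4] -86.6 z 0.043 n 5133 mean [ 434.1 -200. ]
tin? [ 503.1 -199.1] [84.7 48.8] -87.1 z 0.043 n 5045 mean [ 501.7 -195.1]
tin? [429.4 -97.6] [83.9 50.9] -88.6 z 0.044 n 239 mean [433.6 -98.3]
tin? [ 436.6 -204.6] [84.1 52.4] -87.0 z 0.044 n 262 mean [ 440.1 -205. ]
tin? [ 499.2 -104.1] [83. 54.] -85.4 z 0.044 n 270 mean [ 502.8 -104.8]
tin? [ 504.7 -200.2] [84.4 53.2] -86.5 z 0.043 n 286 mean [ 509.1 -200.5]
tin? [ 497.7 -424.8] [67.7 54.5] -83.1 z 0.041 n 165 mean [ 505.1 -424.1]
tin? [ 881.8 -410.7] [94.6 39. ] -71.8 z 0.045 n 158 mean [ 890.1 -407.5]
handle scene (array([ 477.8, -319.6]), array([89.7, 25.3]), -84.0) [0.01905906 0.02893149 0.0320998 ]
handle top (array([ 475.2, -351.2]), array([19.7, 17.1]), 87.5) [0.0254018  0.02841416 0.03249522]
rim (array([ 483.2, -149.3]), array([205.6, 199.5]), -87.4)
t 36.48 tcp [ 0.4336 -0.202   0.123 ] yaw 93.32 open 0.0605 grip 0.0 F [ 0.1  0.1 -0.5]
6 rows
-0.35,0.1,0.09,-0.01,-0.01,0,40,-0.35,0.1,0.09,-0.01,0,0,40,-0.35,0.1,0.09,-0.01,-0.01,0,40,-0.35,0.1,0.09,-0.01,0,0,40,-0.35,0.1,0.09,0,-0.01,-0.01,40,-0.36,0.11,0.09,-0.01,0,0,40
```

>>> jog_arm --commands '[-0.35, 0.1, 0.09, 0, 0, 0, 40, -0.35, 0.1, 0.09, 0, 0, 0, 40, -0.35, 0.1, 0.09, 0, 0, 0, 40, -0.35, 0.1, 0.09, 0, 0, 0, 40, -0.35, 0.1, 0.09, 0, 0, 0, 40, -0.36, 0.1, 0.09, 0, 0, 0, 40, 0, 0, 0, 0, 0, 0, 40, 0, 0, 0, 0, 0, 0, 40]'

```text
t: 37.48
tool_pos: [0.477, -0.3259, 0.0907]
tool_rot: [-2.152, -2.281, 0.001]
contact_force: [0.7, 0.1, -0.5]
opening: 0.04
grip_force: 0.0
```

Run:
```python
from h import *
d=eyes.get_image("wrist");w=cloud(d);x,y,z=np.moveaxis(w,-1,0)
p=w[(z>.02)&(z<.045)&(x>.42)&(x<.54)&(y>-.375)&(y<-.262)]; print("handle",rect(p[:,:2]),np.percentile(p[:,2],[10,50,90]))
d=eyes.get_image("top");w=cloud(d);x,y,z=np.moveaxis(w,-1,0)
p=w[(z>.12)&(z<.132)&(x>.3)&(x<.6)&(y>.12)&(y<.42)]; 
# slices across warmer
for a in np.arange(.17,.44,.02):
    q=p[abs(p[:,1]-a)<.01]; 
    if len(q): print(round(a,2),np.round([q[:,0].min(),q[:,0].max(),q[:,0].mean(),len(q)],3).tolist())
p=w[(z>.016)&(z<.034)&(x>.3)&(x<.6)&(y>.08)&(y<.3)]
for a in np.arange(.10,.2,.008):
    q=p[abs(p[:,1]-a)<.004]; lo=q[q[:,0]<.44]; hi=q[q[:,0]>.44]
    print("wall",round(a,3),[np.round([s[:,0].min(),s[:,0].max()],4).tolist() for s in (lo,hi) if len(s)])
plan([(.4768,-.326,.0065,93.4,40,5)])
```

```text
handle (array([ 474.9, -312. ]), array([100.1,  18. ]), -87.0) [0.02804267 0.02923294 0.03009558]
0.17 [0.351, 0.481, 0.403, 63.0]
0.19 [0.351, 0.544, 0.456, 223.0]
0.21 [0.387, 0.505, 0.445, 60.0]
0.23 [0.387, 0.504, 0.449, 68.0]
0.25 [0.386, 0.504, 0.449, 59.0]
0.27 [0.383, 0.503, 0.439, 68.0]
0.29 [0.383, 0.5, 0.436, 72.0]
0.31 [0.382, 0.499, 0.438, 71.0]
0.33 [0.344, 0.498, 0.424, 85.0]
0.35 [0.344, 0.537, 0.445, 251.0]
0.39 [0.423, 0.452, 0.434, 39.0]
0.41 [0.429, 0.453, 0.442, 7.0]
wall 0.1 []
wall 0.108 [[0.3477, 0.3508]]
wall 0.116 [[0.3505, 0.3536], [0.5491, 0.5528]]
wall 0.124 [[0.3504, 0.3565], [0.542, 0.549]]
wall 0.132 [[0.353, 0.3594], [0.5393, 0.5459]]
wall 0.14 [[0.3527, 0.359], [0.5374, 0.5449]]
wall 0.148 [[0.3525, 0.3648], [0.5357, 0.5456]]
wall 0.156 [[0.3522, 0.3679], [0.5279, 0.5446]]
wall 0.164 [[0.3522, 0.3677], [0.5274, 0.5439]]
wall 0.172 [[0.3492, 0.3677], [0.5274, 0.5444]]
wall 0.18 [[0.3488, 0.3672], [0.5272, 0.5452]]
wall 0.188 [[0.3486, 0.3671], [0.5243, 0.5336]]
wall 0.196 [[0.3482, 0.3638], [0.524, 0.5368]]
t 37.58 tcp [ 0.4774 -0.3259  0.0916] yaw 93.35 open 0.0399 grip 0.0 F [0.8 0.3 0. ]
5 rows
0,0,0.28,-0.01,0,0,40,0,0,0.28,-0.01,-0.01,0,40,0,0,0.29,0,0,0,40,0,0,0.28,-0.01,-0.01,0,40,0,-0.01,0.29,0,0,-0.01,40
```

>>> jog_arm --commands '[0, -0.01, 0.28, 0, 0, 0, 40, 0, 0, 0.28, 0, 0, 0, 40, 0, 0, 0.29, 0, 0, 0, 40, 0, 0, 0.28, 0, 0, 0, 40, 0, 0, 0.28, 0, 0, 0, 40, 0, 0, 0, 0, 0, 0, 5, 0, 0, 0, 0, 0, 0, 5, 0, 0, 0, 0, 0, 0, 5, 0, 0, 0, 0, 0, 0, 5, 0, 0, 0, 0, 0, 0, 5]' --newtons 80

```text
t: 38.83
tool_pos: [0.4767, -0.3262, 0.0072]
tool_rot: [-2.153, -2.282, 0.001]
contact_force: [-0.1, 3.6, -3.2]
opening: 0.0168
grip_force: 79.4
```

Run:
```python
from h import *
o=ctrl.get_obs(); z=o["tool_pos"][2]
L=lambda y:.4475-.0424*(y-.187)
plan([(L(-.19),-.19,z,92.4,5,12)],o)
```

```text
t 38.83 tcp [ 0.4767 -0.3262  0.0072] yaw 93.33 open 0.0168 grip 79.4 F [-0.1  3.6 -3.2]
12 rows
0.19,-0.01,0,0,0,0.01,5,0.19,-0.01,0,0,0,0.01,5,0.19,-0.01,0,0,0,0.01,5,0.19,-0.01,0,0,0,0.01,5,0.19,-0.01,0,0,0,0.02,5,0.19,-0.01,0,0,0,0.01,5,0.19,-0.01,0,0,0,0.02,5,0.19,-0.01,0,-0.01,0,0.01,5,0.19,-0.01,0,0,-0.01,0.02,5,0.19,0,0,-0.01,0,0.01,5,0.19,-0.01,0,0,-0.01,0.02,5,0.19,0,0.01,-0.01,0,0.01,5
```

>>> jog_arm --commands '[0.1, -0.01, 0, 0, 0, 0.01, 5, 0.19, -0.01, 0, 0, 0, 0.01, 5, 0.19, -0.01, 0, 0, 0, 0.01, 5, 0.19, -0.01, 0, 0, 0, 0.01, 5, 0.19, -0.01, 0, 0, 0, 0.02, 5, 0.19, -0.01, 0, 0, 0, 0.01, 5, 0.19, -0.01, 0, 0, 0, 0.02, 5, 0.19, -0.01, 0, 0, 0, 0.01, 5, 0.19, -0.01, 0, 0, 0, 0.02, 5, 0.19, 0, 0, 0, 0, 0.01, 5, 0.19, -0.01, 0, 0, 0, 0.02, 5, 0.19, 0, 0, 0, 0, 0.01, 5, 0.09, 0, 0, 0, 0, 0, 5, 0, 0, 0, 0, 0, 0, 5, 0, 0, 0, 0, 0, 0, 5]'

```text
t: 40.7
tool_pos: [0.4635, -0.1892, 0.007]
tool_rot: [-2.171, -2.263, -0.001]
contact_force: [-0.7, 3.3, -4.3]
opening: 0.0164
grip_force: 79.4
```

Run:
```python
from h import *
d=eyes.get_image("wrist"); cv2.imwrite("pics/wrist3.png",d["image"][:,:,::-1])
tins("wrist")
d=eyes.get_image("top");w=cloud(d)
cv2.imwrite("pics/top3.png",cv2.resize(d["image"][130:290,70:380,::-1],(775,400),interpolation=3))
plan([],None) if 0 else None
o=ctrl.get_obs(); z=o["tool_pos"][2]
L=lambda y:.4475-.0424*(y-.187)
plan([(L(.0),.0,z,92.4,5,16)],o)
```

```text
t 40.85 tcp [ 0.4634 -0.1895  0.0069] yaw 92.38 open 0.0167 grip 79.4 F [ 0.2  3.7 -5.1]
16 rows
0.2,0,0,0,0,0,5,0.2,0,0,0,0,0,5,0.2,0,0,0,0,0,5,0.2,0,0,0,0,0,5,0.2,0,0,0,0,0,5,0.2,0,0,0,0,0,5,0.2,0,0,0,0,0,5,0.2,0,0,0,0,0,5,0.2,0,0,0,-0.01,0,5,0.19,0,0,-0.01,0,0,5,0.2,0,0,0,-0.01,0,5,0.19,0,0,-0.01,0,0,5,0.2,0,0,0,-0.01,0,5,0.19,0,0,-0.01,0,0,5,0.2,0,0,0,-0.01,0,5,0.19,0,0.01,-0.01,0,0,5
```

View pics/top3.png

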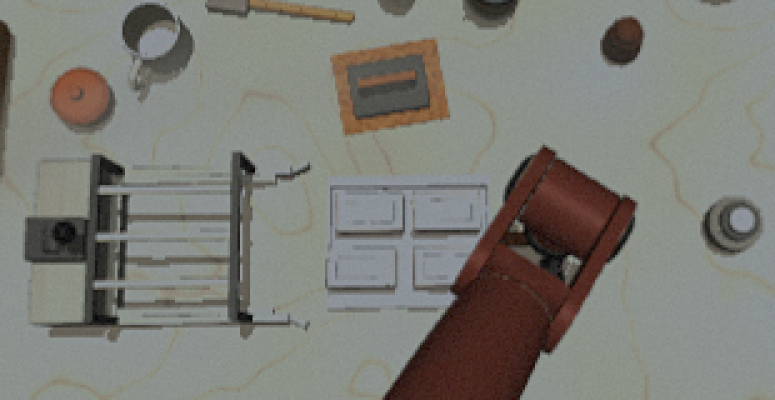

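View pics/wrist3.png

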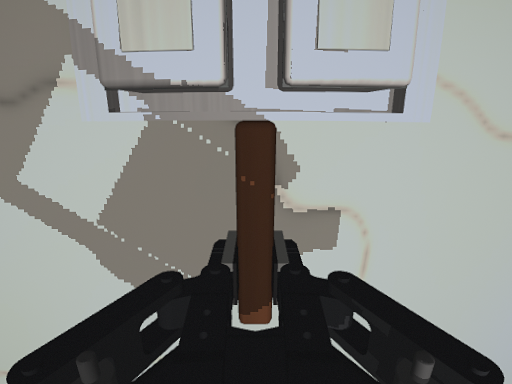

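The tray lines up with the tool (handle at column 256). In the top crop, tray rows 178–310 are centred on the flare rows 165–328. I'll check the lateral fit numerically before entering.

Run:
```python
from h import *
d=eyes.get_image("top");w=cloud(d);x,y,z=np.moveaxis(w,-1,0)
g=(d["image"].astype(int).max(-1))
for a in (-.02,0,.02,.04,.06):
    m=(abs(y-a)<.006)&(z>.008)&(z<.05)&(x>.33)&(x<.58); q=w[m]
    print(a,np.round([q[:,0].min(),q[:,0].max(),(q[:,0].min()+q[:,0].max())/2, .4475-.0424*(a-.187)],4))
p=w[(z>.008)&(z<.05)&(x>.33)&(x<.58)&(y>-.04)&(y<.098)]; print("front",p[:,1].max(),rect(p[:,:2]))
```

```text
-0.02 [0.3725 0.5383 0.4554 0.4563]
0 [0.3721 0.5379 0.455  0.4554]
0.02 [0.3379 0.5368 0.4374 0.4546]
0.04 [0.3709 0.5367 0.4538 0.4537]
0.06 [0.3707 0.5367 0.4537 0.4529]
front 0.09307174172177443 (array([437.7,  24.7]), array([199.8, 132.1]), 1.8)
```

>>> jog_arm --commands '[0.1, 0, 0, 0, 0, 0, 5, 0.2, 0, 0, 0, 0, 0, 5, 0.2, 0, 0, 0, 0, 0, 5, 0.2, 0, 0, 0, 0, 0, 5, 0.2, 0, 0, 0, 0, 0, 5, 0.2, 0, 0, 0, 0, 0, 5, 0.2, 0, 0, 0, 0, 0, 5, 0.2, 0, 0, 0, 0, 0, 5, 0.2, 0, 0, 0, 0, 0, 5, 0.2, 0, 0, 0, 0, 0, 5, 0.2, 0, 0, 0, 0, 0, 5, 0.2, 0, 0, 0, 0, 0, 5, 0.2, 0, 0, 0, 0, 0, 5, 0.2, 0, 0, 0, 0, 0, 5, 0.2, 0, 0, 0, 0, 0, 5, 0.2, 0, 0, 0, 0, 0, 5, 0.1, 0, 0, 0, 0, 0, 5, 0, 0, 0, 0, 0, 0, 5]'

```text
t: 43.15
tool_pos: [0.4557, 0.0027, 0.0076]
tool_rot: [-2.171, -2.264, -0.001]
contact_force: [1.2, 3.4, -4.8]
opening: 0.0161
grip_force: 79.4
```

Run:
```python
from h import *
o=ctrl.get_obs(); z=o["tool_pos"][2]
L=lambda y:.4475-.0424*(y-.187)
print(L(o["tool_pos"][1]))
plan([(L(.06),.06,z,92.4,5,8)],o)
tins("wrist")
```

```text
0.45531382750139027
t 43.15 tcp [0.4557 0.0027 0.0076] yaw 92.42 open 0.0161 grip 79.4 F [ 1.2  3.4 -4.8]
8 rows
0.12,0,0,0,0,0,5,0.12,0,0,0,-0.01,0,5,0.12,0,0,-0.01,0,0,5,0.12,0,0,0,-0.01,0,5,0.12,0,0,-0.01,0,0,5,0.12,0,0,0,-0.01,0,5,0.12,0,0,-0.01,0,0,5,0.12,-0.01,0,0,-0.01,0,5
```

>>> jog_arm --commands '[0.12, 0, 0, 0, 0, 0, 5, 0.12, 0, 0, 0, 0, 0, 5, 0.12, 0, 0, 0, 0, 0, 5, 0.12, 0, 0, 0, 0, 0, 5, 0.12, 0, 0, 0, 0, 0, 5, 0.12, 0, 0, 0, 0, 0, 5, 0.12, 0, 0, 0, 0, 0, 5, 0.08, 0, 0, 0, 0, 0, 5, 0.03, 0, 0, 0, 0, 0, 5, 0, 0, 0, 0, 0, 0, 5]'

```text
t: 44.45
tool_pos: [0.4535, 0.0587, 0.0079]
tool_rot: [-2.172, -2.265, 0.001]
contact_force: [0.1, -1.5, -4.4]
opening: 0.0163
grip_force: 79.4
```

>>> jog_arm --commands '[0.04, 0, 0, 0, 0, 0, 5, 0.04, 0, 0, 0, 0, 0, 5, 0.03, 0, 0, 0, 0, 0, 5, 0, 0, 0, 0, 0, 0, 5]'

```text
t: 44.95
tool_pos: [0.4533, 0.0651, 0.008]
tool_rot: [-2.172, -2.265, 0.001]
contact_force: [0.9, -2.8, -4.2]
opening: 0.0166
grip_force: 79.5
```

>>> jog_arm --commands '[0.03, 0, 0, 0, 0, 0, 5, 0.03, 0, 0, 0, 0, 0, 5, 0.03, 0, 0, 0, 0, 0, 5, 0, 0, 0, 0, 0, 0, 5]'

```text
t: 45.45
tool_pos: [0.4541, 0.0674, 0.0086]
tool_rot: [2.17, 2.267, -0.007]
contact_force: [2.3, -18.2, -2.4]
opening: 0.0165
grip_force: 79.6
```

>>> jog_arm --commands '[-0.04, 0, 0, 0, 0, 0, 5, 0, 0, 0, 0, 0, 0, 40, 0, 0, 0, 0, 0, 0, 40, 0, 0, 0, 0, 0, 0, 40, 0, 0, -0.3, 0, 0, 0, 40, 0, 0, -0.6, 0, 0, 0, 40, 0, 0, -0.6, 0, 0, 0, 40, 0, 0, -0.8, 0, 0, 0, 40, 0, 0, -0.8, 0, 0, 0, 40, 0, 0, -0.6, 0, 0, 0, 20, 0, 0, -0.5, 0, 0, 0, 5, 0, 0, 0, 0, 0, 0, 0]'

```text
t: 46.95
tool_pos: [0.4553, 0.0679, 0.2633]
tool_rot: [2.173, 2.267, 0.006]
contact_force: [-0.7, -1.1, -0.1]
opening: -0.0
grip_force: 0.0
```

Run:
```python
from h import *
d=eyes.get_image("scene"); cv2.imwrite("pics/s4.png",cv2.resize(d["image"][90:290,230:430,::-1],(700,600)))
w=cloud(d);x,y,z=np.moveaxis(w,-1,0)
p=w[(z>.15)&(z<.2)&(x>.4)&(x<.48)&(y>.33)&(y<.42)]; print("knob scene",p.min(0),p.max(0),p.mean(0))
d=eyes.get_image("top"); w=cloud(d);x,y,z=np.moveaxis(w,-1,0)
p=w[(z>.14)&(z<.2)&(x>.4)&(x<.48)&(y>.33)&(y<.42)]; print("knob top",p.min(0),p.max(0),p.mean(0)) if len(p) else print("occl")
p=w[(z>.02)&(z<.04)&(x>.42)&(x<.5)&(y>-.02)&(y<.13)]; print("handle",rect(p[:,:2]),p[:,1].min(),p[:,1].max()) if len(p) else 0
plan([])
```

```text
knob scene [0.43434568 0.3501188  0.150756  ] [0.453872   0.37437481 0.18115016] [0.44503711 0.35977502 0.17103179]
knob top [0.42740865 0.34958039 0.16327988] [0.45015507 0.37401547 0.18493795] [0.43841392 0.35997806 0.17696385]
handle (array([451.5,  79.9]), array([97.1, 15.9]), -87.4) 0.031498233539273696 0.1283721719670279
t 47.05 tcp [0.4536 0.0678 0.2593] yaw 92.42 open -0.0003 grip 0.0 F [ 0.3  0.4 -0.6]
0 rows
```

View pics/s4.png

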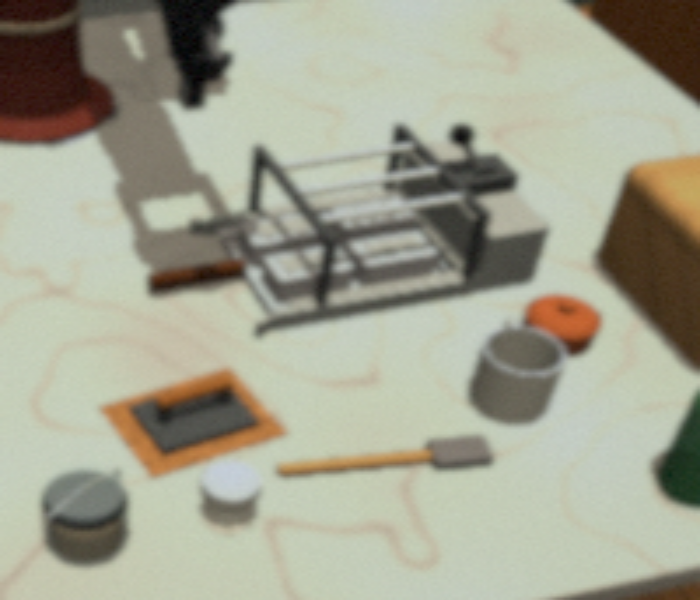

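The crop shows the tray in the warmer with tins under the bars, the handle outside at (195,278), the press on its mat and the lever leaning towards the mouth. The handle's far end is at y≈31 mm, so the origin is at about 241 mm, which is home. Next is the switch.

Run:
```python
from h import *
plan([(.440,.318,.255,92.4,0,7),(.440,.318,.166,92.4,0,5)])
```

```text
t 47.05 tcp [0.4536 0.0678 0.2593] yaw 92.42 open -0.0003 grip 0.0 F [ 0.3  0.4 -0.6]
12 rows
0.6,-0.01,0.01,0,0,0,0,0.6,-0.01,0.01,-0.01,0,0,0,0.6,-0.01,0.01,0,0,0,0,0.59,0,0.01,-0.01,0,0,0,0.6,-0.01,0.01,0,-0.01,0,0,0.59,0,0.01,-0.01,0,0,0,0.6,-0.01,0.02,0,-0.01,0,0,0,0,0.3,0,0,0,0,0,0,0.3,0,0,0,0,0,0,0.29,0,0,0,0,0,0,0.3,0,0,0,0,0,0,0.29,0,0,0,0
```

>>> jog_arm --commands '[0.3, -0.01, 0.01, 0, 0, 0, 0, 0.6, -0.01, 0.01, 0, 0, 0, 0, 0.6, -0.01, 0.01, 0, 0, 0, 0, 0.6, 0, 0.01, 0, 0, 0, 0, 0.6, -0.01, 0.01, 0, 0, 0, 0, 0.6, 0, 0.01, 0, 0, 0, 0, 0.6, -0.01, 0.01, 0, 0, 0, 0, 0.28, 0, 0, 0, 0, 0, 0, 0, 0, 0, 0, 0, 0, 0, 0, 0, 0.3, 0, 0, 0, 0, 0, 0, 0.3, 0, 0, 0, 0, 0, 0, 0.3, 0, 0, 0, 0, 0, 0, 0.3, 0, 0, 0, 0, 0, 0, 0.29, 0, 0, 0, 0, 0, 0, 0, 0, 0, 0, 0]'

```text
t: 48.92
tool_pos: [0.439, 0.3175, 0.1644]
tool_rot: [-2.172, -2.265, 0.007]
contact_force: [-0.4, 0.7, -0.2]
opening: 0.0001
grip_force: 0.0
```

>>> jog_arm --commands '[0.15, 0, 0, 0, 0, 0, 0, 0.15, 0, 0, 0, 0, 0, 0, 0.15, 0, 0, 0, 0, 0, 0, 0.15, 0, 0, 0, 0, 0, 0, 0.15, 0, 0, 0, 0, 0, 0, 0.15, 0, 0, 0, 0, 0, 0, 0.15, 0, 0, 0, 0, 0, 0, 0.15, 0, 0, 0, 0, 0, 0, 0, 0, 0, 0, 0, 0, 0]'

```text
t: 50.05
tool_pos: [0.4367, 0.3908, 0.1665]
tool_rot: [-2.171, -2.266, 0.002]
contact_force: [-0.3, 1.0, 1.0]
opening: 0.0001
grip_force: 0.0
```

>>> jog_arm --commands '[0.15, 0, 0, 0, 0, 0, 0, 0.15, 0, 0, 0, 0, 0, 0, 0.1, 0, 0, 0, 0, 0, 0, 0, 0, 0, 0, 0, 0, 0]'

```text
t: 50.55
tool_pos: [0.4364, 0.4037, 0.1663]
tool_rot: [2.166, 2.256, -0.036]
contact_force: [-3.6, -37.6, 12.4]
opening: -0.0001
grip_force: 19.2
```

Run:
```python
from h import *
for n in ("scene","top"):
    d=eyes.get_image(n)
    w=cloud(d);x,y,z=np.moveaxis(w,-1,0)
    for s in nets.silhouettes(n,"switch_tip")[:2]:
        p=w[s["mask"]]; print(n,s["p"],s["bbox"],np.nanmedian(p,0),np.nanmin(p,0),np.nanmax(p,0))
    if n=="scene": 
        cv2.imwrite("pics/s5.png",cv2.resize(d["image"][80:220,290:430,::-1],(560,560)))
plan([])
```

```text
scene 0.37 [370.7, 130.1, 384.2, 139.9] [0.44185279 0.41522465 0.16385388] [0.43437411 0.39734645 0.13145117] [0.45181179 0.43075519 0.18325104]
t 50.75 tcp [0.4364 0.4036 0.1663] yaw 92.3 open 0.0002 grip 18.8 F [ -2.8 -37.2  12.7]
0 rows
```

View pics/s5.png

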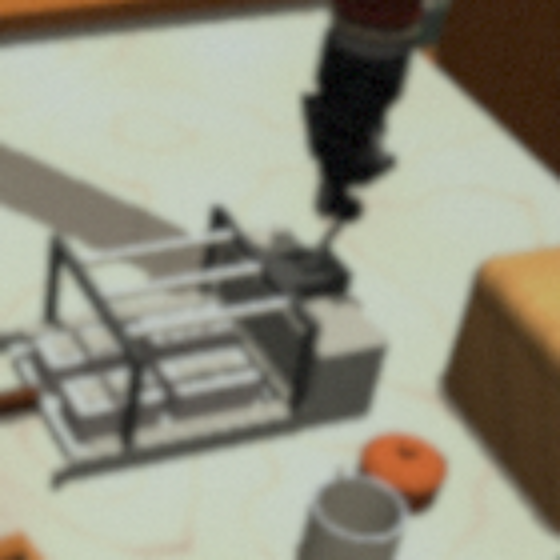

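The lever now leans away from the mouth (line from (325,255) to (345,215)) and is against its stop at 37 N. I back off and retract, then go to the timer.

>>> jog_arm --commands '[-0.2, 0, 0, 0, 0, 0, 0, -0.3, 0, 0, 0, 0, 0, 0, -0.3, 0, 0, 0, 0, 0, 0, -0.3, 0, -0.3, 0, 0, 0, 0, 0, 0, -0.8, 0, 0, 0, 0, 0, 0, -0.6, 0, 0, 0, 0, 0, 0, 0, 0, 0, 0, 0]'

```text
t: 51.62
tool_pos: [0.4407, 0.3487, 0.2735]
tool_rot: [-2.174, -2.267, -0.012]
contact_force: [-0.3, 0.5, -0.0]
opening: 0.0003
grip_force: 0.0
```

Run:
```python
from h import *
for n in ("scene","top"):
    d=eyes.get_image(n)
    w=cloud(d);x,y,z=np.moveaxis(w,-1,0)
    p=w[(z>.14)&(z<.195)&(x>.4)&(x<.48)&(y>.37)&(y<.46)]; print("knob",n,len(p),p.mean(0) if len(p) else "")
    p=w[(z>.055)&(z<.075)&(x>.44)&(x<.54)&(y>-.48)&(y<-.37)];print("timer btn",p.mean(0),rect(p[:,:2]),np.percentile(p[:,2],[5,50,95]))
plan([(.4875,-.4225,.12,92.4,0,17)])
```

```text
knob scene 61 [0.44098379 0.4179741  0.16780206]
timer btn [ 0.49519526 -0.42539153  0.06198807] (array([ 493.3, -424.9]), array([45.8, 37.2]), -71.4) [0.05572907 0.06252933 0.0682567 ]
knob top 0 
timer btn [ 0.48652166 -0.42163657  0.06223001] (array([ 487.9, -422.4]), array([44.3, 43.6]), -1.4) [0.05570236 0.06241537 0.06965561]
t 51.73 tcp [0.439  0.3478 0.2686] yaw 92.41 open -0.0001 grip 0.0 F [ 0.6 -0.6 -0.1]
17 rows
-0.76,0.02,0.14,0,0,0,0,-0.76,0.02,0.14,0,0,0,0,-0.76,0.02,0.14,0,0,0,0,-0.76,0.02,0.15,0,0,0,0,-0.76,0.01,0.14,0,0,0,0,-0.76,0.02,0.15,0,0,0,0,-0.75,0.01,0.14,0,0,0,0,-0.76,0.02,0.15,0,0,0,0,-0.75,0.01,0.14,0,0,0,0,-0.76,0.02,0.15,0,0,0,0,-0.75,0.01,0.14,0,0,0,0,-0.76,0.02,0.15,0,0,0,0,-0.75,0.01,0.14,0,0,0,0,-0.76,0.02,0.15,-0.01,0,0,0,-0.75,0.01,0.14,0,-0.01,0,0,-0.76,0.02,0.15,-0.01,0,0,0,-0.75,0.01,0.15,0,-0.01,0,0
```

>>> jog_arm --commands '[-0.4, 0.02, 0, 0, 0, 0, 0, -0.76, 0.02, 0.14, 0, 0, 0, 0, -0.76, 0.02, 0.14, 0, 0, 0, 0, -0.76, 0.02, 0.15, 0, 0, 0, 0, -0.76, 0.01, 0.14, 0, 0, 0, 0, -0.76, 0.02, 0.15, 0, 0, 0, 0, -0.75, 0.01, 0.14, 0, 0, 0, 0, -0.76, 0.02, 0.15, 0, 0, 0, 0, -0.75, 0.01, 0.14, 0, 0, 0, 0, -0.76, 0.02, 0.15, 0, 0, 0, 0, -0.75, 0.01, 0.14, 0, 0, 0, 0, -0.76, 0.02, 0.15, 0, 0, 0, 0, -0.75, 0.01, 0.14, 0, 0, 0, 0, -0.76, 0.02, 0.15, 0, 0, 0, 0, -0.75, 0.01, 0.14, 0, 0, 0, 0, -0.76, 0.02, 0.15, 0, 0, 0, 0, -0.75, 0.01, 0.15, 0, 0, 0, 0, -0.36, 0, 0.14, 0, 0, 0, 0, 0, 0, 0, 0, 0, 0, 0]'

```text
t: 54.1
tool_pos: [0.4856, -0.4218, 0.1167]
tool_rot: [-2.171, -2.26, 0.001]
contact_force: [-0.1, 0.5, -1.0]
opening: -0.0
grip_force: 0.0
```

Run:
```python
from h import *
d=eyes.get_image("wrist"); w=cloud(d);x,y,z=np.moveaxis(w,-1,0)
p=w[(z>.05)&(z<.08)&(x>.44)&(x<.54)&(y>-.48)&(y<-.37)];zt=np.percentile(p[:,2],98);print(np.histogram(p[:,2],bins=np.arange(.05,.082,.002)),rect(p[:,:2]),rect(p[p[:,2]>zt-.003][:,:2]),zt)
plan([(.4875,-.4225,.08,92.4,0,3)])
d=eyes.get_image("top")
w=cloud(d);x,y,z=np.moveaxis(w,-1,0)
p=w[(z>.14)&(z<.195)&(x>.4)&(x<.48)&(y>.33)&(y<.46)]; print("knob",len(p),p.mean(0) if len(p) else "")
p=w[(z>.02)&(z<.04)&(x>.42)&(x<.5)&(y>-.02)&(y<.13)]; print("handle",rect(p[:,:2]))
p=w[(z>.034)&(z<.056)&(abs(x-.662)<.08)&(abs(y-.017)<.08)]; print("bar",rect(p[:,:2]))
p=w[(z>.008)&(z<.02)&(abs(x-.662)<.08)&(abs(y-.017)<.08)]; print("plate",rect(p[:,:2]))
```

```text
(array([ 30,  67, 978, 189,  33,  35, 101, 896, 184,   0,   0,   0,   0,
         0,   0]), array([0.05 , 0.052, 0.054, 0.056, 0.058, 0.06 , 0.062, 0.064, 0.066,
       0.068, 0.07 , 0.072, 0.074, 0.076, 0.078, 0.08 ])) (array([ 487.9, -423.7]), array([47.4, 44.3]), -6.1) (array([ 488.2, -423.9]), array([30.6, 27.7]), -7.3) 0.06647266639397181
t 54.15 tcp [ 0.4861 -0.4211  0.1175] yaw 92.36 open -0.0001 grip 0.0 F [-0.   0.   0.3]
3 rows
-0.01,0.01,0.21,-0.02,-0.02,0,0,-0.01,0.01,0.21,-0.02,-0.02,0,0,-0.01,0,0.21,-0.01,-0.01,-0.01,0
knob 91 [0.43631157 0.42118451 0.17049536]
handle (array([451.5,  80.3]), array([97.5, 16.9]), -88.9)
bar (array([661.6,  18.6]), array([74.9, 13.3]), -77.9)
plate (array([667. ,  17.6]), array([141.2, 108.1]), -83.3)
```

>>> jog_arm --commands '[-0.04, 0.03, 0.3, 0, 0, 0, 0, 0, 0, 0.3, 0, 0, 0, 0, 0, 0, 0.2, 0, 0, 0, 0, 0, 0, 0.1, 0, 0, 0, 0, 0, 0, 0.1, 0, 0, 0, 0, 0, 0, 0.03, 0, 0, 0, 0, 0, 0, 0, 0, 0, 0, 0]'

```text
t: 55.08
tool_pos: [0.4892, -0.4243, 0.06]
tool_rot: [-2.172, -2.265, 0.001]
contact_force: [-3.6, 4.3, 7.6]
opening: 0.0
grip_force: 3.9
```

>>> jog_arm --commands '[0, 0, 0.04, 0, 0, 0, 0, 0, 0, 0.02, 0, 0, 0, 0, 0, 0, 0, 0, 0, 0, 0]'

```text
t: 55.45
tool_pos: [0.4894, -0.4244, 0.0598]
tool_rot: [-2.171, -2.265, 0.001]
contact_force: [-9.1, 10.2, 22.8]
opening: -0.0001
grip_force: 11.2
```

Moving down 3.6 mm more only raised the force, so the button is fully down. I lift straight up and check.

>>> jog_arm --commands '[0, 0, -0.2, 0, 0, 0, 0, 0, 0, -0.5, 0, 0, 0, 0, 0, 0, -0.7, 0, 0, 0, 0, 0, 0, -0.7, 0, 0, 0, 0, 0, 0, -0.6, 0, 0, 0, 0, 0, 0, 0, 0, 0, 0, 0, 0, 0, 0, 0, 0, 0, 0, 0, 0, 0, 0, 0, 0, 0]'

```text
t: 56.45
tool_pos: [0.4888, -0.4239, 0.2143]
tool_rot: [-2.17, -2.263, 0.001]
contact_force: [-0.3, -0.5, -0.1]
opening: -0.0
grip_force: 0.0
```

Run:
```python
from h import *
d=eyes.get_image("wrist"); w=cloud(d);x,y,z=np.moveaxis(w,-1,0)
p=w[(z>.05)&(z<.08)&(x>.44)&(x<.54)&(y>-.48)&(y<-.37)];print("btn z",np.percentile(p[:,2],95))
d=eyes.get_image("top"); w=cloud(d);x,y,z=np.moveaxis(w,-1,0)
p=w[(z>.14)&(z<.195)&(x>.4)&(x<.48)&(y>.33)&(y<.46)]; print("knob",len(p),p.mean(0))
p=w[(z>.02)&(z<.04)&(x>.42)&(x<.5)&(y>-.02)&(y<.13)]; print("handle",rect(p[:,:2]))
cv2.imwrite("pics/top9.png",cv2.resize(d["image"][100:290,70:430,::-1],(800,422),interpolation=3)); plan([])
```

```text
btn z 0.06605279083322256
knob 96 [0.43637466 0.4206444  0.16955928]
handle (array([451.9,  80.4]), array([97.9, 16.8]), -88.3)
t 56.55 tcp [ 0.4889 -0.424   0.2147] yaw 92.4 open -0.0001 grip 0.0 F [-1.3  0.2 -0.6]
0 rows
```

View pics/top9.png

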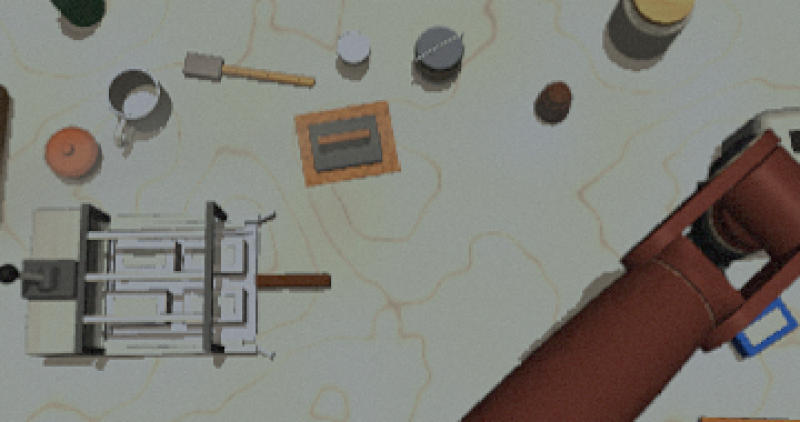

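The final view shows the tray home with its handle at (295,281), four tins in it, the lever over to the back at (8,273), the press on its mat at (345,143) and the bystanders undisturbed. Handing in.

```bash
python3 -c "
from station import job
print(job.finish_job())"
```

```text
the job is handed in; nothing more can be done
None
```

I handed the job in after checking it in the cameras: press on its mat, all four tins in the tray, tray home in the warmer, switch lever on, timer button pressed and back up, bystanders undisturbed. The hand-in call returned no verdict.

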